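Sort tensile bars by length into the specimen tray

ROBOT

A 6-joint arm with a two-finger parallel gripper is mounted at the origin on the work surface. World frame = base frame: x ahead of the robot, y to its left, z up, the work surface at z = 0. Lengths are in m, angles in rad, forces in N, time in s.
With the tool pointing down it reaches from about 0.35 to 0.85 m from the base axis. Payload 8.1 kg.
Tool frame: the origin (TCP) lies on the centre line of the jaws, within the pads' length; the fingertips stand robot.tips_ahead ahead of it and the grasp point (between the pads) lies 6 mm ahead of it (robot.tips_ahead is the distance from the TCP to the fingertips, in m); z points along the fingers, y is the line along which they close (so a half turn about z gives the same grasp; the last joint's range is limited). The gripper opens to 93 mm and grips with 3 to 60 N. Pads are 15 mm wide; open, the fingers measure 128 mm over their backs; the gripper's body (75 mm by 188 mm) begins 65 mm behind the grasp point.
Start: joints at [1.177, 0.13, 1.488, -0, 1.523, -0.085], TCP at [0.182, 0.572, 0.244] pointing down, gripper open.
Joint ranges: [-2.96, 2.96], [-0.89, 2.26], [0.02, 2.5], [-1.34, 4.48], [0, 2.73], [-2.66, 2.66]. Speed limits (rad/s): [2.39, 2.39, 2.79, 3.14, 3.14, 3.14].

INTERFACE

Orientations are given as a rotation vector (axis times angle).
In Python, from plant import robot gives the robot as it stands.
- The arm moves only by the tool apply_moves, never from a script. Its arguments are lists of equal length, an entry for each row: "delta_pos": the shift along the tool's x, y, z in cm, a list of three; "twist": the turn about the tool's z in rad. A call has 1 to 8 rows; each row shifts and turns the commanded pose from where the row before left it, along the tool's axes as they then stand; what a row does not reach is not made up. A row lasts 1/8 s, in which the tool goes at most 62.5 mm and 10.7 degrees, less where a joint would pass 70% of its speed; a pose out of reach is approached as far as the arm can. A call with a gripper value outside its range is refused whole. "gripper" is the finger opening in cm, from 0 to 9.3, set as the call begins (left out, the last holds). The fingers move at their own pace and stop on an object; "squeeze" is the grip in N (left out, the last holds). Time passes only in rows, so rows that do not move let the fingers close. It gives the time, the measured TCP pose, the force, the opening and the grip force at its end, in the units of the state.
- robot.read_state(): the state, without advancing time (a new reading comes with each control period).
- robot.read_camera(name): name is "scene" or "top" or "wrist"; returns a dict with "frame" (400x640x3 uint8, red, green, blue), "vertical_fov" (degrees; the focal length in pixels is half the picture's height over the tangent of half this angle, whatever the lens; pixels are square), "cx", "cy" (the principal point, pixels), "R" (3x3) and "t" (3): a world point X has camera coordinates R X + t. Camera axes: x right, y down, z forward; pixel columns grow to the right and rows downward; lengths in m; the calibration is good to about 2 mm. A picture is of the moment at which its call begins. There is no depth.
- robot.close_job(): hands the job in; it is judged then, once.
The state is a dict: "t": time; "q": joint angles; "dq": joint speeds; "joint_torque": joint torques, N m; "tool_pos": TCP position; "orientation": TCP orientation; "force": force on the tool from outside, world axes, zero at the start; "wrist_torque": the same for the moment, N m; "opening": finger opening in m; "gripper_force": force on a finger pad.
Only numpy, scipy, OpenCV 4.12 (cv2) and the standard library are available. Lean on these libraries where they do the work, as an engineer would, in place of code of your own. Each camera call takes 0.05 s, during which the arm holds its last target. There are 200 camera calls.

TASK

Sort the four loose tensile bars from the mat into the specimen tray: lay each one flat in the groove that already holds a bar of its own length, and slide it along gently until it butts against the last bar in that row, so that every row ends up closed up end to end against the stop, without gaps. The bars are finished test pieces, so do not drop them or ram them home, and leave the caliper, the jar and the square where they are.

Things in the scene. Friction and masses are not known exactly. Their poses are not given: they have to be found in the camera images.
- bar_short_1: Loose flat steel dog-bone tensile bar, 110 mm long, 12 mm thick; heads 26 mm wide, 30 mm long with the run-out; waist 14 mm wide and 50 mm long, 0.2 kg (+-20%), on the mat, roughly along world x. Origin: centre of its underside; x along the bar, y across, z up. Pinch it across the waist; with the fingertips 5 to 6 mm above its underside they clear the tray's ribs.
- bar_short_2: Loose flat steel dog-bone tensile bar, 110 mm long, 12 mm thick; heads 26 mm wide, 30 mm long with the run-out; waist 14 mm wide and 50 mm long, 0.2 kg (+-20%), on the mat, roughly along world x. Origin: centre of its underside; x along the bar, y across, z up. Pinch it across the waist; with the fingertips 5 to 6 mm above its underside they clear the tray's ribs.
- bar_medium_1: Loose flat steel dog-bone tensile bar, 135 mm long, 12 mm thick; heads 26 mm wide, 30 mm long with the run-out; waist 14 mm wide and 75 mm long, 0.24 kg (+-20%), on the mat, roughly along world x. Origin: centre of its underside; x along the bar, y across, z up. Pinch it across the waist; with the fingertips 5 to 6 mm above its underside they clear the tray's ribs.
- bar_long_1: Loose flat steel dog-bone tensile bar, 160 mm long, 12 mm thick; heads 26 mm wide, 30 mm long with the run-out; waist 14 mm wide and 100 mm long, 0.28 kg (+-20%), on the mat, roughly along world x. Origin: centre of its underside; x along the bar, y across, z up. Pinch it across the waist; with the fingertips 5 to 6 mm above its underside they clear the tray's ribs.
- row_short: Bar already in the tray, its end against the stop; its groove (any of the three, changes from run to run) is the one for this length: flat steel dog-bone tensile bar, 110 mm long, 12 mm thick; heads 26 mm wide, 30 mm long with the run-out; waist 14 mm wide and 50 mm long, 0.2 kg. Origin: lower edge, mid-width, of the end at the stop; y along the bar away from the stop, x across, z up.
- row_medium: Bar already in the tray, its end against the stop; its groove (any of the three, changes from run to run) is the one for this length: flat steel dog-bone tensile bar, 135 mm long, 12 mm thick; heads 26 mm wide, 30 mm long with the run-out; waist 14 mm wide and 75 mm long, 0.24 kg. Origin: lower edge, mid-width, of the end at the stop; y along the bar away from the stop, x across, z up.
- row_long: Bar already in the tray, its end against the stop; its groove (any of the three, changes from run to run) is the one for this length: flat steel dog-bone tensile bar, 160 mm long, 12 mm thick; heads 26 mm wide, 30 mm long with the run-out; waist 14 mm wide and 100 mm long, 0.28 kg. Origin: lower edge, mid-width, of the end at the stop; y along the bar away from the stop, x across, z up.
- tray: Fixed tray, 350 x 190 mm, grey ribs, black floors; three parallel grooves at x = -56, 0, 56 mm, floors 10 mm above the bench and 33 mm wide, ribs between 4 mm higher, 23 mm wide. An aluminium stop bar (top 24 mm above the bench) closes the -y end, at the robot's right; the +y end is open. Origin: centre of the underside; y along the grooves away from the stop; axes near the world's.
- mat: Fixed black rubber mat, 270 x 375 mm, 3 mm thick, on the bench to the robot's left; the loose bars start on it. Origin: centre of its underside.
- stop_a (a point): Stop end of the groove nearest the robot: the point on the stop's face, on the groove floor, midway across the groove; axes as the tray's (y along the groove away from the stop).
- stop_b (a point): Stop end of the groove in the middle: the point on the stop's face, on the groove floor, midway across the groove; axes as the tray's (y along the groove away from the stop).
- stop_c (a point): Stop end of the groove farthest from the robot: the point on the stop's face, on the groove floor, midway across the groove; axes as the tray's (y along the groove away from the stop).
- caliper: Bystander: digital caliper, 210 mm long, 90 mm over the jaws, 12 mm high, lying between the robot and the tray. Origin: on the bench under the middle of its beam, x along the beam.
- jar: Bystander: small jar, 60 mm across, 50 mm high, beyond the mat. Origin: centre of its underside.
- square: Bystander: engineer's square with a 75 mm stock and a 110 mm blade, 14 mm high, lying beyond the mat. Origin: centre of the stock's underside, x along the stock; the blade points to its +y.
There are look-alikes about, which are no part of the job. What is shaped like the row_short but pink or yellow is not meant.

How it is judged:
At the end, for the whole second after the job is handed in: Each row is one length: first bar at the stop (3 mm), the others behind it end to end (middles within 4 mm, third bar 6 mm, of no gaps), flat on the groove floor (3 mm), within 7 mm of its centre line and 0.12 rad of its direction, at rest. Short bars in either order (((y of row_short in the frame of stop_a between -0.004 and 0.003 m and x of row_short in the frame of stop_a between -0.007 and 0.007 m and z of row_short in the frame of stop_a between -0.003 and 0.003 m and angle between the y axis of row_short and the y axis of stop_a, either way round below 0.12 rad and angle between each of row_short, bar_short_1, bar_short_2's own z axis and vertical below 0.08 rad and y of bar_short_1 in the frame of stop_a between 0.161 and 0.169 m and x of bar_short_1 in the frame of stop_a between -0.007 and 0.007 m and z of bar_short_1 in the frame of stop_a between -0.003 and 0.003 m and angle between the x axis of each of bar_short_1, bar_short_2 and the y axis of stop_a, either way round below 0.12 rad and y of bar_short_2 in the frame of stop_a between 0.271 and 0.281 m and x of bar_short_2 in the frame of stop_a between -0.007 and 0.007 m and z of bar_short_2 in the frame of stop_a between -0.003 and 0.003 m) or (y of row_short in the frame of stop_a between -0.004 and 0.003 m and x of row_short in the frame of stop_a between -0.007 and 0.007 m and z of row_short in the frame of stop_a between -0.003 and 0.003 m and angle between the y axis of row_short and the y axis of stop_a, either way round below 0.12 rad and angle between each of row_short, bar_short_2, bar_short_1's own z axis and vertical below 0.08 rad and y of bar_short_2 in the frame of stop_a between 0.161 and 0.169 m and x of bar_short_2 in the frame of stop_a between -0.007 and 0.007 m and z of bar_short_2 in the frame of stop_a between -0.003 and 0.003 m and angle between the x axis of each of bar_short_2, bar_short_1 and the y axis of stop_a, either way round below 0.12 rad and y of bar_short_1 in the frame of stop_a between 0.271 and 0.281 m and x of bar_short_1 in the frame of stop_a between -0.007 and 0.007 m and z of bar_short_1 in the frame of stop_a between -0.003 and 0.003 m) or (y of row_short in the frame of stop_b between -0.004 and 0.003 m and x of row_short in the frame of stop_b between -0.007 and 0.007 m and z of row_short in the frame of stop_b between -0.003 and 0.003 m and angle between the y axis of row_short and the y axis of stop_b, either way round below 0.12 rad and angle between each of row_short, bar_short_1, bar_short_2's own z axis and vertical below 0.08 rad and y of bar_short_1 in the frame of stop_b between 0.161 and 0.169 m and x of bar_short_1 in the frame of stop_b between -0.007 and 0.007 m and z of bar_short_1 in the frame of stop_b between -0.003 and 0.003 m and angle between the x axis of each of bar_short_1, bar_short_2 and the y axis of stop_b, either way round below 0.12 rad and y of bar_short_2 in the frame of stop_b between 0.271 and 0.281 m and x of bar_short_2 in the frame of stop_b between -0.007 and 0.007 m and z of bar_short_2 in the frame of stop_b between -0.003 and 0.003 m) or (y of row_short in the frame of stop_b between -0.004 and 0.003 m and x of row_short in the frame of stop_b between -0.007 and 0.007 m and z of row_short in the frame of stop_b between -0.003 and 0.003 m and angle between the y axis of row_short and the y axis of stop_b, either way round below 0.12 rad and angle between each of row_short, bar_short_2, bar_short_1's own z axis and vertical below 0.08 rad and y of bar_short_2 in the frame of stop_b between 0.161 and 0.169 m and x of bar_short_2 in the frame of stop_b between -0.007 and 0.007 m and z of bar_short_2 in the frame of stop_b between -0.003 and 0.003 m and angle between the x axis of each of bar_short_2, bar_short_1 and the y axis of stop_b, either way round below 0.12 rad and y of bar_short_1 in the frame of stop_b between 0.271 and 0.281 m and x of bar_short_1 in the frame of stop_b between -0.007 and 0.007 m and z of bar_short_1 in the frame of stop_b between -0.003 and 0.003 m) or (y of row_short in the frame of stop_c between -0.004 and 0.003 m and x of row_short in the frame of stop_c between -0.007 and 0.007 m and z of row_short in the frame of stop_c between -0.003 and 0.003 m and angle between the y axis of row_short and the y axis of stop_c, either way round below 0.12 rad and angle between each of row_short, bar_short_1, bar_short_2's own z axis and vertical below 0.08 rad and y of bar_short_1 in the frame of stop_c between 0.161 and 0.169 m and x of bar_short_1 in the frame of stop_c between -0.007 and 0.007 m and z of bar_short_1 in the frame of stop_c between -0.003 and 0.003 m and angle between the x axis of each of bar_short_1, bar_short_2 and the y axis of stop_c, either way round below 0.12 rad and y of bar_short_2 in the frame of stop_c between 0.271 and 0.281 m and x of bar_short_2 in the frame of stop_c between -0.007 and 0.007 m and z of bar_short_2 in the frame of stop_c between -0.003 and 0.003 m) or (y of row_short in the frame of stop_c between -0.004 and 0.003 m and x of row_short in the frame of stop_c between -0.007 and 0.007 m and z of row_short in the frame of stop_c between -0.003 and 0.003 m and angle between the y axis of row_short and the y axis of stop_c, either way round below 0.12 rad and angle between each of row_short, bar_short_2, bar_short_1's own z axis and vertical below 0.08 rad and y of bar_short_2 in the frame of stop_c between 0.161 and 0.169 m and x of bar_short_2 in the frame of stop_c between -0.007 and 0.007 m and z of bar_short_2 in the frame of stop_c between -0.003 and 0.003 m and angle between the x axis of each of bar_short_2, bar_short_1 and the y axis of stop_c, either way round below 0.12 rad and y of bar_short_1 in the frame of stop_c between 0.271 and 0.281 m and x of bar_short_1 in the frame of stop_c between -0.007 and 0.007 m and z of bar_short_1 in the frame of stop_c between -0.003 and 0.003 m)) and ((y of row_medium in the frame of stop_a between -0.004 and 0.003 m and x of row_medium in the frame of stop_a between -0.007 and 0.007 m and z of row_medium in the frame of stop_a between -0.003 and 0.003 m and angle between the y axis of row_medium and the y axis of stop_a, either way round below 0.12 rad and angle between each of row_medium, bar_medium_1's own z axis and vertical below 0.08 rad and y of bar_medium_1 in the frame of stop_a between 0.1985 and 0.2065 m and x of bar_medium_1 in the frame of stop_a between -0.007 and 0.007 m and z of bar_medium_1 in the frame of stop_a between -0.003 and 0.003 m and angle between the x axis of bar_medium_1 and the y axis of stop_a, either way round below 0.12 rad) or (y of row_medium in the frame of stop_b between -0.004 and 0.003 m and x of row_medium in the frame of stop_b between -0.007 and 0.007 m and z of row_medium in the frame of stop_b between -0.003 and 0.003 m and angle between the y axis of row_medium and the y axis of stop_b, either way round below 0.12 rad and angle between each of row_medium, bar_medium_1's own z axis and vertical below 0.08 rad and y of bar_medium_1 in the frame of stop_b between 0.1985 and 0.2065 m and x of bar_medium_1 in the frame of stop_b between -0.007 and 0.007 m and z of bar_medium_1 in the frame of stop_b between -0.003 and 0.003 m and angle between the x axis of bar_medium_1 and the y axis of stop_b, either way round below 0.12 rad) or (y of row_medium in the frame of stop_c between -0.004 and 0.003 m and x of row_medium in the frame of stop_c between -0.007 and 0.007 m and z of row_medium in the frame of stop_c between -0.003 and 0.003 m and angle between the y axis of row_medium and the y axis of stop_c, either way round below 0.12 rad and angle between each of row_medium, bar_medium_1's own z axis and vertical below 0.08 rad and y of bar_medium_1 in the frame of stop_c between 0.1985 and 0.2065 m and x of bar_medium_1 in the frame of stop_c between -0.007 and 0.007 m and z of bar_medium_1 in the frame of stop_c between -0.003 and 0.003 m and angle between the x axis of bar_medium_1 and the y axis of stop_c, either way round below 0.12 rad)) and ((y of row_long in the frame of stop_a between -0.004 and 0.003 m and x of row_long in the frame of stop_a between -0.007 and 0.007 m and z of row_long in the frame of stop_a between -0.003 and 0.003 m and angle between the y axis of row_long and the y axis of stop_a, either way round below 0.12 rad and angle between each of row_long, bar_long_1's own z axis and vertical below 0.08 rad and y of bar_long_1 in the frame of stop_a between 0.236 and 0.244 m and x of bar_long_1 in the frame of stop_a between -0.007 and 0.007 m and z of bar_long_1 in the frame of stop_a between -0.003 and 0.003 m and angle between the x axis of bar_long_1 and the y axis of stop_a, either way round below 0.12 rad) or (y of row_long in the frame of stop_b between -0.004 and 0.003 m and x of row_long in the frame of stop_b between -0.007 and 0.007 m and z of row_long in the frame of stop_b between -0.003 and 0.003 m and angle between the y axis of row_long and the y axis of stop_b, either way round below 0.12 rad and angle between each of row_long, bar_long_1's own z axis and vertical below 0.08 rad and y of bar_long_1 in the frame of stop_b between 0.236 and 0.244 m and x of bar_long_1 in the frame of stop_b between -0.007 and 0.007 m and z of bar_long_1 in the frame of stop_b between -0.003 and 0.003 m and angle between the x axis of bar_long_1 and the y axis of stop_b, either way round below 0.12 rad) or (y of row_long in the frame of stop_c between -0.004 and 0.003 m and x of row_long in the frame of stop_c between -0.007 and 0.007 m and z of row_long in the frame of stop_c between -0.003 and 0.003 m and angle between the y axis of row_long and the y axis of stop_c, either way round below 0.12 rad and angle between each of row_long, bar_long_1's own z axis and vertical below 0.08 rad and y of bar_long_1 in the frame of stop_c between 0.236 and 0.244 m and x of bar_long_1 in the frame of stop_c between -0.007 and 0.007 m and z of bar_long_1 in the frame of stop_c between -0.003 and 0.003 m and angle between the x axis of bar_long_1 and the y axis of stop_c, either way round below 0.12 rad)) and linear speed of each of bar_short_1, bar_short_2, bar_medium_1, bar_long_1, row_short, row_medium, row_long below 0.02 m/s); the robot touches nothing.
It fails at once if a bar is rammed or pressed hard: more than 70 N between a bar and the tray or the bar next to it (contact force between any of bar_short_1, bar_short_2, bar_medium_1, bar_long_1, row_short, row_medium, row_long and tray above 70 N or contact force between any of bar_short_1, bar_short_2 and row_short above 70 N or contact force between bar_medium_1 and row_medium above 70 N or contact force between bar_long_1 and row_long above 70 N or contact force between bar_short_1 and bar_short_2 above 70 N).
It fails at once if a bar is dropped or flung: it moves faster than 0.5 m/s while the fingers do not hold it ((linear speed of bar_short_1 above 0.5 m/s and contact force between the fingers and bar_short_1 below 0.1 N) or (linear speed of bar_short_2 above 0.5 m/s and contact force between the fingers and bar_short_2 below 0.1 N) or (linear speed of bar_medium_1 above 0.5 m/s and contact force between the fingers and bar_medium_1 below 0.1 N) or (linear speed of bar_long_1 above 0.5 m/s and contact force between the fingers and bar_long_1 below 0.1 N)).
It fails at once if the caliper is moved by more than 20 mm (distance of caliper from where it was at the start of the episode above 0.02 m).
It fails at once if the jar is moved by more than 20 mm (distance of jar from where it was at the start of the episode above 0.02 m).
It fails at once if the square is moved by more than 20 mm (distance of square from where it was at the start of the episode above 0.02 m).
It also fails if it takes over 72 s, if anything falls off the work surface, if the arm or the gripper's body presses on something with over 40 N, if the wrist force passes 120 N, or if a joint passes its speed limit or range.

## Working session

There is one attempt and no reset: what is moved stays moved. The work goes in short steps, Python scripts to look and compute and a tool call to move; the robot and the scene stay as the last step left them, time stands still between calls to the robot, and variables do not carry over. Pictures are saved under pics/ and viewed, at most 10 in all, crops included, and the job is handed in when it is done.

Besides the shell and the picture viewer there is one more tool, called after ">>>" as name([rows], argument=value, ...), one row to a line, values as JSON. apply_moves: Moves the arm, as the interface text tells. Its arguments: {"type":"object","properties":{"delta_pos":{"type":"array"},"twist":{"type":"array"},"gripper":{"type":"number"},"squeeze":{"type":"number"}},"required":["delta_pos","twist"]}

```bash
mkdir -p pics; ls; python3 - <<'E'
from plant import robot
import cv2,numpy as np
s=robot.read_state();print({k:np.round(v,4).tolist() for k,v in s.items()},robot.tips_ahead)
for n in("top","scene"):
    c=robot.read_camera(n);cv2.imwrite(f"pics/{n}0.png",c["frame"][...,::-1]);np.save(f"pics/{n}0.npy",c,allow_pickle=True)
    print(n,c["vertical_fov"],c["cx"],c["cy"],np.round(c["R"],4).tolist(),np.round(c["t"],4).tolist(), c.keys())
E
```

```text
pics
{'t': 0.0, 'q': [1.1766, 0.1312, 1.4892, 0.0, 1.523, -0.0854], 'dq': [-0.0014, 0.0005, 0.0004, 0.001, 0.0005, -0.0004], 'joint_torque': [0.0011, -55.9851, -49.1763, 0.0767, 0.0355, -0.0002], 'tool_pos': [0.1821, 0.5712, 0.2426], 'orientation': [-0.4831, -3.1038, 0.0027], 'force': [0.2095, 0.284, 0.1219], 'wrist_torque': [-0.0122, 0.0236, 0.0176], 'gripper_force': 0.0, 'opening': 0.0928} 0.025
top 53.17456727565481 315.91190302301044 204.01343805052568 [[-0.0179, -0.9998, -0.0133], [-0.9958, 0.0191, -0.0899], [0.0901, 0.0116, -0.9959]] [-0.0514, 0.5723, 1.0209] dict_keys(['frame', 'vertical_fov', 'cx', 'cy', 'R', 't'])
scene 48.93356112758303 323.3494647583567 204.2244300075527 [[-0.8699, 0.4929, -0.0173], [0.3725, 0.6335, -0.6782], [-0.3234, -0.5964, -0.7347]] [0.5451, -0.1541, 1.5853] dict_keys(['frame', 'vertical_fov', 'cx', 'cy', 'R', 't'])
```

View pics/top0.png

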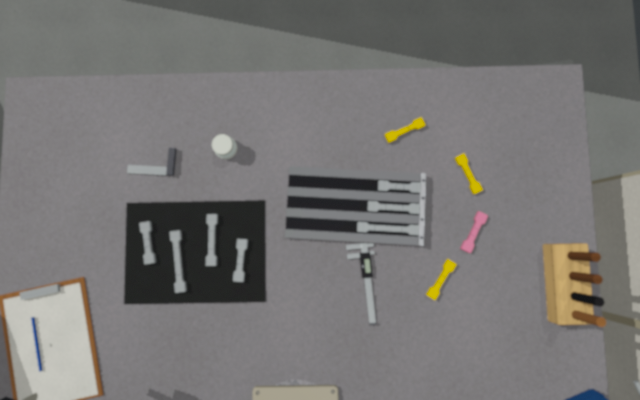

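View pics/scene0.png

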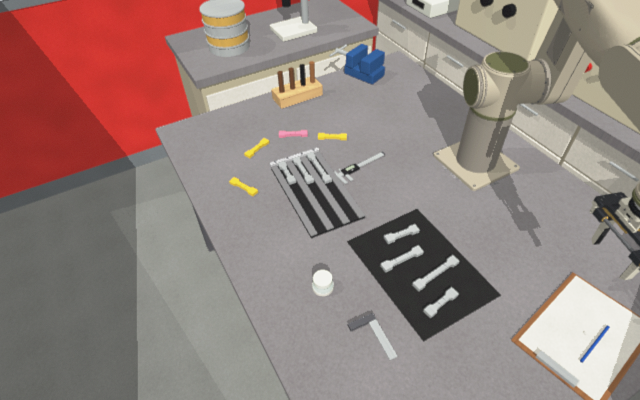

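The top view shows the mat with four silver bars: short at (148,242), long at (178,261), medium at (211,239) and short at (241,260). The tray's rows are short at v≈186 (groove c), medium at v≈207 (b) and long at v≈228 (a), with the stop at u≈423. The pink and yellow look-alikes at (475,232), (470,174), (405,130) and (441,280) lie outside the tray. The caliper, jar and square match the text. In the scene view the loose bars are at (402,234), (402,259), (437,272) and (441,302).

```bash
cat > h.py <<'E'
import cv2,numpy as np
def K(c):
    f=200/np.tan(np.radians(c["vertical_fov"]/2));return f
def ray(c,uv):
    uv=np.asarray(uv,float);R=np.array(c["R"]);t=np.array(c["t"])
    d=R.T@np.array([(uv[0]-c["cx"])/K(c),(uv[1]-c["cy"])/K(c),1.]);return -R.T@t,d
def on(c,uv,z):
    o,d=ray(c,uv);return o+d*(z-o[2])/d[2]
def proj(c,X):
    p=np.array(c["R"])@np.asarray(X)+c["t"];return np.array([c["cx"]+K(c)*p[0]/p[2],c["cy"]+K(c)*p[1]/p[2]])
def tri(rays):
    A=np.zeros((3,3));b=np.zeros(3)
    for o,d in rays:
        d=d/np.linalg.norm(d);P=np.eye(3)-np.outer(d,d);A+=P;b+=P@o
    X=np.linalg.solve(A,b);return X,[np.linalg.norm(np.cross(X-o,d/np.linalg.norm(d))) for o,d in rays]
def blobs(c,roi,thr,amin,amax,val=None):
    g=cv2.cvtColor(c["frame"],cv2.COLOR_RGB2GRAY);m=np.zeros_like(g);
    cv2.fillPoly(m,[np.array(roi,np.int32)],255)
    b=((g>thr)&(m>0)).astype(np.uint8)
    cs,_=cv2.findContours(b,cv2.RETR_EXTERNAL,cv2.CHAIN_APPROX_NONE);out=[]
    for k in cs:
        a=cv2.contourArea(k)
        if amin<a<amax:out.append(cv2.minAreaRect(k))
    return sorted(out,key=lambda r:r[0][0])
E
python3 - <<'E'
from h import *
T=np.load("pics/top0.npy",allow_pickle=True).item();S=np.load("pics/scene0.npy",allow_pickle=True).item()
bt=blobs(T,[(130,206),(262,206),(262,298),(130,298)],90,200,1500)
bs=blobs(S,[(352,242),(415,214),(492,292),(424,335)],90,200,1500)
for r in bt+bs:print(np.round(r[0],1),np.round(r[1],1),round(r[2],1))
for r in bt:
    best=min(bs,key=lambda q:tri([ray(T,r[0]),ray(S,q[0])])[1][0])
    # match through predicted pixel at mat height
    p=proj(S,on(T,r[0],.012));q=min(bs,key=lambda q:np.hypot(*(np.array(q[0])-p)))
    X,e=tri([ray(T,r[0]),ray(S,q[0])]);
    bp=cv2.boxPoints(r);L=bp if np.linalg.norm(bp[0]-bp[1])<np.linalg.norm(bp[1]-bp[2]) else np.roll(bp,1,0)
    a=on(T,(L[0]+L[1])/2,.015);b=on(T,(L[2]+L[3])/2,.015);d=a-b
    print("bar",np.round(X,4),"res",np.round(e,4),"at15mm",np.round((a+b)/2,4),"len",np.linalg.norm(d).round(4),"yaw from x",np.round(np.arctan(d[1]/d[0]),3))
# tray bars/floors
g=cv2.cvtColor(T["frame"],cv2.COLOR_RGB2GRAY)
print(g[170:250,330]); print(g[170:250,400]); print(g[207,355:435]);
E
```

```text
[146.5 242.4] [43.  11.8] 83.1
[177.1 261. ] [62.6 11.7] 84.7
[211.  239.5] [11.2 51.2] 1.3
[239.8 259.8] [11.7 43.5] 6.0
[401.4 233.3] [10.3 35.9] 69.4
[401.5 258. ] [11.2 45.6] 63.4
[435.5 272.7] [11.7 52.6] 55.6
[440.7 301.7] [12.3 39.1] 50.7
bar [0.4799 0.3884 0.0094] res [0.0008 0.0008] at15mm [0.4795 0.3865 0.015 ] len 0.1136 yaw from x 0.141
bar [0.4298 0.307  0.0068] res [0.0014 0.0014] at15mm [0.4296 0.305  0.015 ] len 0.1633 yaw from x 0.107
bar [0.4844 0.2173 0.0086] res [0.0008 0.0008] at15mm [0.484 0.216 0.015] len 0.1344 yaw from x -0.018
bar [0.4292 0.1413 0.008 ] res [0.0003 0.0003] at15mm [0.4295 0.14   0.015 ] len 0.1128 yaw from x -0.107
[127 127 127 127 126 120 101  70  42  34  33  33  33  33  32  34  34  41
  69 101 120 127 128 128 128 128 121 103  72  45  35  34  35  34  35  34
  34  35  43  71 101 122 128 129 129 129 128 123 108  79  50  37  36  35
  36  36  35  35  36  39  57  88 113 126 129 130 130 129 127 120 108 100
 105 116 121 123 124 124 124 124]
[125 126 126 125 126 126 126 126 125 118  98  67  69 110 143 159 162 159
 146 117  73  51  71 102 121 126 127 127 127 126 120 102  72  62  98 136
 157 163 161 152 126  81  50  70 101 121 127 128 129 129 128 123 107  78
  56  83 128 154 163 162 155 133  93  54  57  88 113 126 130 130 130 129
 127 121 109 101 108 117 122 124]
[ 34  35  35  33  35  34  33  35  35  34  39  65 108 144 161 165 166 165
 165 166 167 167 167 165 163 163 162 163 163 161 158 159 162 163 164 163
 163 164 164 164 164 163 163 163 163 163 161 158 158 161 163 163 163 163
 163 164 165 164 164 164 163 163 163 161 161 169 177 178 172 152 123 102
  95  95  95  95 100 108 119 123]
```

```bash
cat > mv.py <<'E'
import sys,numpy as np
from scipy.spatial.transform import Rotation as Ro
from plant import robot
def go(x,y,z,psi,n=8):
    s=robot.read_state();M=Ro.from_rotvec(s["orientation"]).as_matrix();p0=np.arctan2(M[1,0],M[0,0])
    print("t",round(s["t"],2),"tcp",np.round(s["tool_pos"],4),"psi",round(p0,3),"tilt",round(float(np.arccos(-M[2,2])),4),"F",np.round(s["force"],1),"open",round(s["opening"],4),"q6",round(s["q"][5],2))
    D=np.array([x,y,z])-s["tool_pos"];tw=-((psi-p0+np.pi)%(2*np.pi)-np.pi)/n
    if n==0:return
    rows=[]
    for i in range(n):
        a=p0-tw*i;X=np.array([np.cos(a),np.sin(a)]);Y=np.array([np.sin(a),-np.cos(a)]);d=D*100/n
        rows.append([round(float(d[:2]@X),2),round(float(d[:2]@Y),2),round(float(-d[2]),2)])
    print(rows,[round(float(tw),3)]*n)
if __name__=="__main__":
    a=list(map(float,sys.argv[1:5]));go(*a,int(sys.argv[5]) if len(sys.argv)>5 else 8)
E
python3 mv.py .42 .24 .30 3.1416 8
```

```text
t 0.1 tcp [0.1821 0.5712 0.2427] psi 2.833 tilt 0.0017 F [-0.1 -0.5  0.5] open 0.0925 q6 -0.09
[[-4.09, -3.04, -0.72], [-3.97, -3.2, -0.72], [-3.84, -3.35, -0.72], [-3.71, -3.49, -0.72], [-3.57, -3.63, -0.72], [-3.43, -3.77, -0.72], [-3.28, -3.9, -0.72], [-3.13, -4.02, -0.72]] [-0.039, -0.039, -0.039, -0.039, -0.039, -0.039, -0.039, -0.039]
```

>>> apply_moves([
  [-4.1,-3.0,-0.7],
  [-4.0,-3.2,-0.7],
  [-3.8,-3.4,-0.7],
  [-3.7,-3.5,-0.7],
  [-3.6,-3.6,-0.7],
  [-3.4,-3.8,-0.7],
  [-3.3,-3.9,-0.7],
  [-3.1,-4.0,-0.7],
], twist=[-0.04,-0.04,-0.04,-0.04,-0.04,-0.04,-0.04,-0.03], gripper=4.0, squeeze=25)

```text
t: 1.1
tool_pos: [0.422, 0.24, 0.2996]
orientation: [0.004, -3.141, 0.0]
force: [0.9, 0.1, 0.2]
opening: 0.0402
gripper_force: 0.0
```

>>> apply_moves([
  [0,0,0],
  [0,0,0],
], twist=[0,0])

```text
t: 1.35
tool_pos: [0.4211, 0.2418, 0.2992]
orientation: [0.0, -3.141, -0.0]
force: [0.5, 0.4, 0.3]
opening: 0.0397
gripper_force: 0.0
```

```bash
python3 - <<'E'
from plant import robot
import cv2,numpy as np,mv
mv.go(.42,.24,.3,3.1416,1)
c=robot.read_camera("wrist");cv2.imwrite("pics/w1.png",c["frame"][...,::-1]);np.save("pics/w1.npy",c,allow_pickle=True)
print(c["vertical_fov"],(-np.array(c["R"]).T@c["t"]).round(4),np.round(c["R"],3).tolist())
E
```

```text
t 1.35 tcp [0.4211 0.2418 0.2992] psi -3.141 tilt 0.001 F [0.5 0.4 0.3] open 0.0397 q6 -1.16
[[0.11, -0.18, -0.08]] [0.0]
60.28693122317462 [0.3558 0.2403 0.4414] [[-0.001, 1.0, -0.0], [0.971, 0.001, 0.24], [0.24, -0.0, -0.971]]
```

View pics/w1.png

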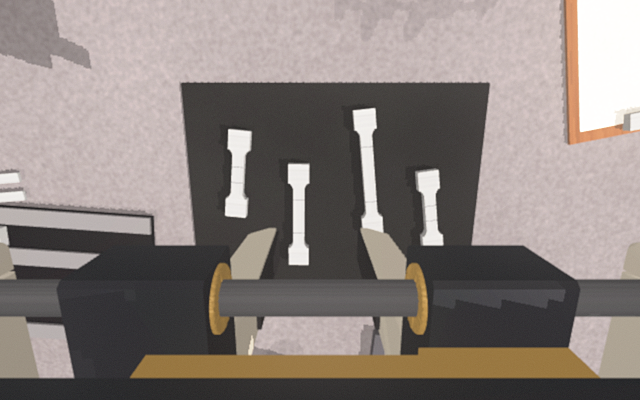

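The wrist view shows, left to right: short bar at (237,173), medium at (298,214), long (365,165, foot hidden by a finger) and short (429,207, foot partly hidden). Image right is +y and image down is +x.

```bash
python3 - <<'E'
from h import *
T=np.load("pics/top0.npy",allow_pickle=True).item();W=np.load("pics/w1.npy",allow_pickle=True).item()
bt=blobs(T,[(130,206),(262,206),(262,298),(130,298)],90,200,1500)
bw=blobs(W,[(195,90),(325,90),(325,275),(260,280),(250,230),(195,235)],150,500,8000)
for r in bw:
    print(np.round(r[0],1),np.round(r[1],1),round(r[2],1))
    bp=cv2.boxPoints(r);L=bp if np.linalg.norm(bp[0]-bp[1])<np.linalg.norm(bp[1]-bp[2]) else np.roll(bp,1,0)
    a=on(W,(L[0]+L[1])/2,.015);b=on(W,(L[2]+L[3])/2,.015);d=a-b
    p=proj(T,on(W,r[0],.012));q=min(bt,key=lambda q:np.hypot(*(np.array(q[0])-p)))
    # end-to-end triangulation
    bq=cv2.boxPoints(q);Q=bq if np.linalg.norm(bq[0]-bq[1])<np.linalg.norm(bq[1]-bq[2]) else np.roll(bq,1,0)
    print("wrist@15",np.round((a+b)/2,4),"len",np.linalg.norm(d).round(4),"yaw",np.arctan(d[1]/d[0]).round(3))
    X,e=tri([ray(W,r[0]),ray(T,q[0])]);print(" tri",X.round(4),np.round(e,4))
    for m in((L[0]+L[1])/2,(L[2]+L[3])/2):
        n=min(((Q[0]+Q[1])/2,(Q[2]+Q[3])/2),key=lambda n:np.linalg.norm(n-proj(T,on(W,m,.015))))
        X,e=tri([ray(W,m),ray(T,n)]);print("  end",X.round(4),np.round(e,4))
# tray from top: groove edges (half level) on columns, rib tops z=.014
g=cv2.GaussianBlur(cv2.cvtColor(T["frame"],cv2.COLOR_RGB2GRAY),(1,5),0).astype(float)
for u in(300,320,340,350):
    col=g[:,u];v=np.arange(170,245);s=[]
    for i in v:
        if (col[i]-80)*(col[i+1]-80)<0:s.append(i+(80-col[i])/(col[i+1]-col[i]))
    P=[on(T,(u,k),.014) for k in s];print(u,np.round(s,1),[p[0].round(4) for p in P],"y",P[0][1].round(4))
E
```

```text
[237.8 173.1] [23.2 87.8] 2.4
wrist@15 [0.4322 0.1395 0.015 ] len 0.112 yaw -0.096
 tri [0.4298 0.1399 0.0168] [0.0005 0.0005]
  end [0.4864 0.1341 0.0172] [0.001 0.001]
  end [0.3751 0.1455 0.0195] [0.0013 0.0013]
[257.4 248.1] [21.4 47.8] 19.3
wrist@15 [0.5317 0.1599 0.015 ] len 0.0681 yaw -0.353
 tri [0.4825 0.1828 0.1342] [0.0005 0.0005]
  end [0.5322 0.1779 0.1083] [0.0164 0.0164]
  end [0.5221 0.1907 0.0359] [0.0326 0.0326]
[298.5 214. ] [100.  21.] 90.0
wrist@15 [0.4864 0.2151 0.015 ] len 0.1348 yaw -0.013
 tri [0.4835 0.2154 0.0169] [0.0002 0.0002]
  end [0.4177 0.216  0.0206] [0.0006 0.0006]
  end [0.5513 0.2141 0.0195] [0.0006 0.0006]
300 [175.1 186.6 196.2 207.6 217.3 229.1] [np.float64(0.6505), np.float64(0.6197), np.float64(0.5939), np.float64(0.5636), np.float64(0.5378), np.float64(0.5068)] y -0.0208
320 [176.2 187.8 197.3 208.8 218.5 230.2] [np.float64(0.6463), np.float64(0.6153), np.float64(0.5898), np.float64(0.5595), np.float64(0.5337), np.float64(0.5028)] y -0.0741
340 [177.3 188.8 198.5 209.8 219.6 231.3] [np.float64(0.6425), np.float64(0.6116), np.float64(0.5858), np.float64(0.5556), np.float64(0.5298), np.float64(0.4991)] y -0.1272
350 [177.7 189.4 198.9 210.4 220.2 231.9] [np.float64(0.6409), np.float64(0.6095), np.float64(0.5841), np.float64(0.5535), np.float64(0.5277), np.float64(0.497)] y -0.1538
```

```bash
python3 - <<'E'
from h import *
import mv
T=np.load("pics/top0.npy",allow_pickle=True).item()
g=cv2.GaussianBlur(cv2.cvtColor(T["frame"],cv2.COLOR_RGB2GRAY),(1,3),0).astype(float)
e=np.array([.072,1]);e/=np.linalg.norm(e)
for n,v0,L in(("short c",186,.11),("med b",207.5,.135),("long a",228.5,.16)):
    r=g[int(round(v0))];i=next(i for i in range(340,400) if r[i]<90<=r[i+1]);u=i+(90-r[i])/(r[i+1]-r[i])
    P=on(T,(u,v0),.022);print(n,round(u,2),"free end",P.round(4),"stop",(P[:2]-L*e).round(4))
mv.go(.431,.140,.10,3.04,6)
E
```

```text
short c 377.12 free end [ 0.6161 -0.2239  0.022 ] stop [ 0.6082 -0.3336]
med b 366.57 free end [ 0.5598 -0.1945  0.022 ] stop [ 0.5501 -0.3292]
long a 356.07 free end [ 0.5054 -0.1656  0.022 ] stop [ 0.4939 -0.3251]
t 1.4 tcp [0.4208 0.2422 0.2991] psi -3.14 tilt 0.0011 F [ 0.3 -0.5  0.4] open 0.0398 q6 -1.16
[[-0.17, -1.7, 3.32], [-0.2, -1.7, 3.32], [-0.23, -1.7, 3.32], [-0.26, -1.69, 3.32], [-0.28, -1.69, 3.32], [-0.31, -1.68, 3.32]] [0.017, 0.017, 0.017, 0.017, 0.017, 0.017]
```

>>> apply_moves([
  [-0.2,-1.7,3.3],
  [-0.2,-1.7,3.3],
  [-0.2,-1.7,3.3],
  [-0.3,-1.7,3.3],
  [-0.3,-1.7,3.3],
  [-0.3,-1.7,3.3],
  [0,0,0],
  [0,0,0],
], twist=[0.017,0.017,0.017,0.017,0.017,0.017,0,0])

```text
t: 2.4
tool_pos: [0.4325, 0.1403, 0.1028]
orientation: [0.156, 3.137, 0.001]
force: [0.6, -0.2, 0.3]
opening: 0.04
gripper_force: 0.0
```

```bash
python3 - <<'E'
from h import *
import mv
from plant import robot
mv.go(.431,.140,.0335,3.04,5)
c=robot.read_camera("wrist");cv2.imwrite("pics/w2.png",c["frame"][...,::-1]);np.save("pics/w2.npy",c,allow_pickle=True)
E
```

```text
t 2.4 tcp [0.4325 0.1403 0.1028] psi 3.042 tilt 0.0011 F [ 0.6 -0.2  0.3] open 0.04 q6 -1.27
[[0.03, -0.01, 1.39], [0.03, -0.01, 1.39], [0.03, -0.01, 1.39], [0.03, -0.01, 1.39], [0.03, -0.01, 1.39]] [0.0, 0.0, 0.0, 0.0, 0.0]
```

View pics/w2.png

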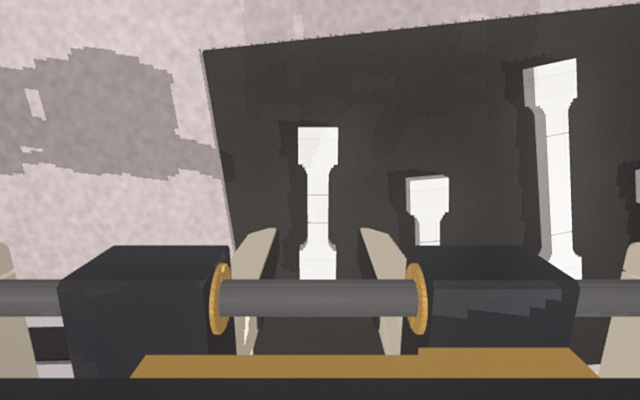

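The bar stands centred between the fingers, with its near head at (318,145) and its axis vertical in the picture. I'm going down.

>>> apply_moves([
  [0,0,1.6],
  [0,0,1.6],
  [0.1,0,1.6],
  [0,0,1.2],
  [0,0,0.9],
  [0,0,0],
  [0,0,0],
], twist=[0,0,0,0,0,0,0])

```text
t: 3.32
tool_pos: [0.4316, 0.1392, 0.033]
orientation: [0.158, 3.137, 0.0]
force: [0.1, 0.6, 0.5]
opening: 0.0401
gripper_force: 0.0
```

```bash
python3 - <<'E'
from h import *
import mv
mv.go(.431,.140,.0335,3.04,1)
A=np.load("pics/w1.npy",allow_pickle=True).item();B=np.load("pics/w2.npy",allow_pickle=True).item()
for roiA,roiB in(([(205,100),(265,100),(265,172),(205,172)],[(285,110),(355,110),(355,205),(285,205)]),):
    g=[]
    for W,roi in((A,roiA),(B,roiB)):
        k=cv2.cvtColor(W["frame"],cv2.COLOR_RGB2GRAY);m=np.zeros_like(k);cv2.fillPoly(m,[np.array(roi)],255)
        y,x=np.nonzero((k>150)&(m>0));v=y.min();g.append((x[y<v+8].mean(),v-.5))
    X,e=tri([ray(A,g[0]),ray(B,g[1])]);print(g,"near end edge",X.round(4),np.round(e,4),[on(W,p,.015).round(4) for W,p in((A,g[0]),(B,g[1]))])
E
```

```text
t 3.33 tcp [0.4316 0.1392 0.033 ] psi 3.041 tilt 0.0006 F [0.1 0.6 0.5] open 0.0401 q6 -1.27
[[0.07, 0.08, -0.05]] [0.001]
[(np.float64(238.61212121212122), np.float64(128.5)), (np.float64(317.5), np.float64(126.5))] near end edge [0.3762 0.1441 0.0167] [0.0007 0.0007] [array([0.3756, 0.1437, 0.015 ]), array([0.377 , 0.1441, 0.015 ])]
```

>>> apply_moves([
  [0,0,0],
  [0,0,0],
  [0,0,0],
  [0,0,0],
  [0,0,0],
  [0,0,-0.5],
  [0,0,-0.5],
  [0,0,-0.5],
], twist=[0,0,0,0,0,0,0,0], gripper=0, squeeze=25)

```text
t: 4.32
tool_pos: [0.4311, 0.1391, 0.0479]
orientation: [-0.158, -3.137, 0.0]
force: [0.1, -0.1, -2.0]
opening: 0.0136
gripper_force: 25.0
```

```bash
python3 mv.py .625 -.152 .09 1.499 12
```

```text
t 4.33 tcp [0.4311 0.1391 0.0479] psi 3.041 tilt 0.0002 F [ 0.1 -0.1 -2. ] open 0.0136 q6 -1.27
[[-1.85, -2.25, -0.35], [-2.12, -2.0, -0.35], [-2.36, -1.71, -0.35], [-2.56, -1.39, -0.35], [-2.72, -1.05, -0.35], [-2.83, -0.69, -0.35], [-2.9, -0.32, -0.35], [-2.91, 0.05, -0.35], [-2.88, 0.42, -0.35], [-2.81, 0.79, -0.35], [-2.68, 1.14, -0.35], [-2.51, 1.48, -0.35]] [0.128, 0.128, 0.128, 0.128, 0.128, 0.128, 0.128, 0.128, 0.128, 0.128, 0.128, 0.128]
```

>>> apply_moves([
  [-1.85,-2.25,-0.8],
  [-2.1,-2.0,-0.8],
  [-2.35,-1.7,-0.8],
  [-2.55,-1.4,-0.8],
  [-2.7,-1.05,-0.5],
  [-2.85,-0.7,-0.4],
  [-2.9,-0.3,0],
  [-2.9,0.05,0],
], twist=[0.128,0.128,0.128,0.128,0.128,0.128,0.128,0.128])

```text
t: 5.32
tool_pos: [0.5608, -0.0553, 0.0889]
orientation: [1.681, 2.654, 0.0]
force: [0.4, 0.2, -2.0]
opening: 0.0134
gripper_force: 25.0
```

>>> apply_moves([
  [-2.9,0.4,0],
  [-2.8,0.8,0],
  [-2.7,1.15,0],
  [-2.5,1.5,0],
  [0,0,0],
  [0,0,0],
], twist=[0.128,0.128,0.128,0.128,0,0])

```text
t: 6.08
tool_pos: [0.6252, -0.1508, 0.0883]
orientation: [-2.291, -2.148, 0.001]
force: [0.1, -0.3, -2.1]
opening: 0.0137
gripper_force: 25.0
```

```bash
python3 - <<'E'
from h import *
import mv
from plant import robot
mv.go(.6247,-.156,.0415,1.499,5)
c=robot.read_camera("wrist");cv2.imwrite("pics/w3.png",c["frame"][...,::-1]);np.save("pics/w3.npy",c,allow_pickle=True)
print((-np.array(c["R"]).T@c["t"]).round(4))
E
```

```text
t 6.08 tcp [ 0.6252 -0.1508  0.0883] psi 1.506 tilt 0.0012 F [ 0.1 -0.3 -2.1] open 0.0137 q6 -0.25
[[-0.1, -0.0, 0.94], [-0.1, -0.0, 0.94], [-0.1, -0.0, 0.94], [-0.1, -0.0, 0.94], [-0.1, -0.0, 0.94]] [0.001, 0.001, 0.001, 0.001, 0.001]
[ 0.6309 -0.086   0.2305]
```

View pics/w3.png

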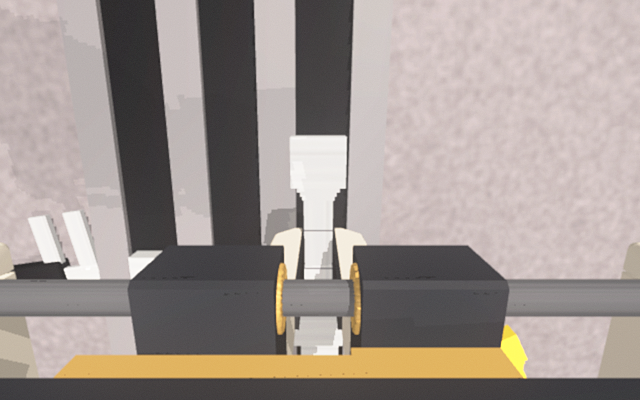

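```bash
cat >> h.py <<'E'
def groove(W,rows,near,z=.014):
    """groove edges nearest a world x line on picture rows -> centre line points"""
    g=cv2.GaussianBlur(cv2.cvtColor(W["frame"],cv2.COLOR_RGB2GRAY),(5,1),0).astype(float);P=[]
    for v in rows:
        r=g[v];s=[i+(90-r[i])/(r[i+1]-r[i]) for i in range(60,560) if (r[i]-90)*(r[i+1]-90)<0]
        E=[on(W,(k,v),z) for k in s]
        for a,b in zip(E,E[1:]):
            m=(a+b)/2
            if .029<np.hypot(*(a-b)[:2])<.037 and abs(m[0]-near(m[1]))<.015:P.append(m)
    return np.array(P)
E
python3 - <<'E'
from h import *
W=np.load("pics/w3.npy",allow_pickle=True).item()
line={k:(lambda y,b=b:b+.072*(y+.0741)) for k,b in dict(a=.5182,b=.5746,c=.6308).items()}
for k in "abc":
    P=groove(W,range(10,130,5),line[k])
    if len(P)>4:
        s,i=np.polyfit(P[:,1]+.0741,P[:,0],1);print(k,len(P),"slope",s.round(4),"x at y=-.0741",i.round(4),"yrange",P[:,1].min().round(3),P[:,1].max().round(3))
g=cv2.cvtColor(W["frame"],cv2.COLOR_RGB2GRAY)
for v in(150,165,180):
    x=np.nonzero(g[v,270:352]>190)[0]+270;z=.0883-.018
    a,b=on(W,(x.min()-.5,v),z),on(W,(x.max()+.5,v),z);print(v,x.min(),x.max(),((a+b)/2).round(4),np.linalg.norm(a-b).round(4))
x=g[:,318];e=[v for v in range(100,160) if x[v]<120<=x[v+1]];print(e,on(W,(318,e[-1]+.5),.0703))
E
```

```text
a 23 slope 0.0757 x at y=-.0741 0.5215 yrange -0.087 -0.023
b 21 slope 0.0745 x at y=-.0741 0.5778 yrange -0.091 -0.027
c 22 slope 0.0746 x at y=-.0741 0.6342 yrange -0.094 -0.03
150 274 351 [ 0.6269 -0.1032  0.0703] 0.0362
165 271 351 [ 0.6258 -0.1101  0.0703] 0.0379
180 290 351 [ 0.6298 -0.1176  0.0703] 0.0294
[134] [ 0.62994461 -0.09629409  0.0703    ]
```

>>> apply_moves([
  [-0.1,0.05,1.0],
  [-0.1,0.05,1.0],
  [-0.1,0.05,1.0],
  [0,0,0.8],
  [0,0,0.5],
  [0,0,0.2],
  [0,0,0],
  [0,0,0],
], twist=[0.005,0.004,0,0,0,0,0,0])

```text
t: 7.12
tool_pos: [0.6273, -0.1546, 0.0441]
orientation: [2.303, 2.136, 0.001]
force: [0.4, 0.4, -1.8]
opening: 0.0134
gripper_force: 25.0
```

>>> apply_moves([
  [0,0,0.1],
  [0,0,0.1],
  [0,0,0.05],
  [0,0,0],
], twist=[0,0,0,0], squeeze=15)

```text
t: 7.62
tool_pos: [0.6269, -0.1544, 0.041]
orientation: [-2.303, -2.136, 0.0]
force: [0.5, -0.4, -2.0]
opening: 0.0135
gripper_force: 15.0
```

>>> apply_moves([
  [0,0,0.05],
  [0,0,0.05],
  [0,0,0],
], twist=[0,0,0], squeeze=8)

```text
t: 8.0
tool_pos: [0.6269, -0.1544, 0.0401]
orientation: [-2.303, -2.136, 0.0]
force: [-0.4, 0.0, -2.6]
opening: 0.0141
gripper_force: 8.0
```

>>> apply_moves([
  [0,0,0.05],
  [0,0,0.05],
  [0,0,0],
], twist=[0,0,0])

```text
t: 8.38
tool_pos: [0.627, -0.1545, 0.0399]
orientation: [2.303, 2.137, -0.0]
force: [-4.1, 1.9, 5.0]
opening: 0.0138
gripper_force: 8.0
```

>>> apply_moves([
  [0,0,-0.05],
  [-0.2,0,0],
  [-0.2,0,0],
  [-0.2,0,0],
  [-0.2,0,0],
  [0,0,0],
], twist=[0,0,0,0,0,0])

```text
t: 9.12
tool_pos: [0.6267, -0.1627, 0.0399]
orientation: [2.303, 2.136, 0.0]
force: [0.6, 2.1, 2.9]
opening: 0.0139
gripper_force: 8.0
```

>>> apply_moves([
  [-0.1,0,0],
  [-0.1,0,0],
  [-0.1,0,0],
  [-0.1,0,0],
  [-0.1,0,0],
], twist=[0,0,0,0,0])

```text
t: 9.75
tool_pos: [0.6263, -0.1672, 0.0399]
orientation: [2.303, 2.137, 0.001]
force: [0.0, 4.3, 4.7]
opening: 0.0137
gripper_force: 8.0
```

>>> apply_moves([
  [-0.1,0,0],
  [-0.1,0,0],
  [-0.1,0,0],
  [0,0,0],
], twist=[0,0,0,0])

```text
t: 10.25
tool_pos: [0.626, -0.1703, 0.0399]
orientation: [2.303, 2.137, 0.001]
force: [0.7, 5.2, 4.7]
opening: 0.0141
gripper_force: 8.0
```

>>> apply_moves([
  [-0.1,0,0],
  [-0.1,0,0],
  [-0.1,0,0],
  [0,0,0],
], twist=[0,0,0,0])

```text
t: 10.75
tool_pos: [0.6258, -0.1732, 0.0399]
orientation: [2.303, 2.137, 0.001]
force: [0.2, 4.0, 5.1]
opening: 0.014
gripper_force: 8.0
```

```bash
python3 - <<'E'
from h import *
from plant import robot
W=robot.read_camera("wrist");cv2.imwrite("pics/w4.png",W["frame"][...,::-1]);np.save("pics/w4.npy",W,allow_pickle=True)
g=cv2.cvtColor(W["frame"],cv2.COLOR_RGB2GRAY);x=g[:,318];print([(v,int(x[v]),int(x[v+1])) for v in range(90,170) if (x[v]<120)!=(x[v+1]<120)])
s=robot.read_state();print(s["tool_pos"],s["force"])
x=g[165];print(np.nonzero(np.diff((x>190).astype(int)))[0])
T=robot.read_camera("top");cv2.imwrite("pics/t4.png",cv2.resize(T["frame"][150:260,260:450,::-1],None,fx=4,fy=4));np.save("pics/t4.npy",T,allow_pickle=True)
E
```

```text
[(134, 89, 170)]
[ 0.62577517 -0.17322696  0.03991739] [0.29314578 4.04028569 6.00716647]
[281 282 289 345 391 396 418 419 420 431 446 458 468 469 473 476 487 488
 491 505 509 510 520 528 531 550 555 564 567 569 570 591 594 607 613 622
 638]
```

View pics/w4.png

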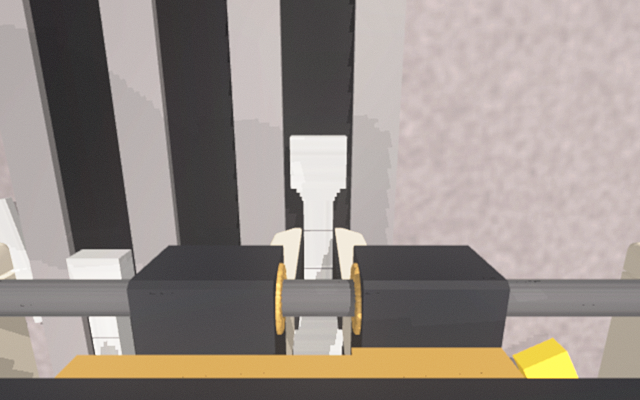

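No slip: the bar's end is still at row 134 as before, and it lies in the middle of groove c, so it is still sliding.

>>> apply_moves([
  [-0.1,0,-0.02],
  [-0.1,0,0],
  [-0.1,0,0],
  [0,0,0],
], twist=[0,0,0,0])

```text
t: 11.35
tool_pos: [0.6256, -0.1746, 0.0398]
orientation: [-2.301, -2.136, -0.003]
force: [1.4, 11.0, 5.1]
opening: 0.0139
gripper_force: 8.0
```

```bash
python3 - <<'E'
from h import *
W=np.load("pics/w4.npy",allow_pickle=True).item();T=np.load("pics/t4.npy",allow_pickle=True).item()
g=cv2.cvtColor(W["frame"],cv2.COLOR_RGB2GRAY).astype(int);x=g[:,95];e=[(v,x[v],x[v+1]) for v in range(235,262) if abs(x[v+1]-x[v])>15];print(e)
for v in(249.5,256):print(on(W,(100,v),.022).round(4))
print("bar end",on(W,(318,134.5),.022).round(4))
k=cv2.cvtColor(T["frame"],cv2.COLOR_RGB2GRAY).astype(int)
print(k[185:188,330:385]); 
E
```

```text
[(248, np.int64(65), np.int64(160)), (249, np.int64(160), np.int64(214))]
[ 0.5187 -0.167   0.022 ]
[ 0.5179 -0.1704  0.022 ]
bar end [ 0.6312 -0.1187  0.022 ]
[[135 118 126 144 153 155 151 143 142 148 153 156 158 158 155 140 113 114
  148 169 172 165 148 132 122 118 114 108 102  97  93  91  90  90  89  90
   91  91  92  92  93  94  93  94  95  97  99 102 107 112 118 123 126 127
  125]
 [129 117 132 149 155 154 147 138 138 145 150 153 156 157 153 138 113 114
  148 170 175 172 165 153 137 124 116 112 108 104 100  97  93  92  92  92
   91  92  92  93  94  94  95  96  99 102 105 110 115 121 125 128 128 128
  128]
 [123 121 138 152 155 152 142 128 125 130 135 139 142 144 141 127 105 114
  149 169 175 175 174 168 157 143 130 120 113 109 108 105 102  98  96  94
   94  94  94  95  96  97  98 100 103 108 113 121 127 130 131 130 129 129
  129]]
```

View pics/t4.png

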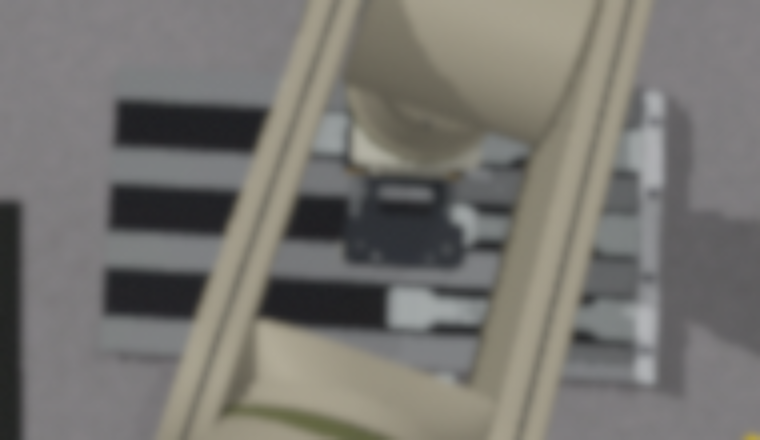

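In this crop the arm hides the c row's joint and groove b's bar. The long row's end is visible at crop (388,307). The wrist force shows firm contact, so I release and check from above once clear.

>>> apply_moves([
  [0,0,0],
  [0,0,0],
  [0,0,0],
  [0,0,-0.5],
  [0,0,-1.5],
  [0,0,-3],
  [0,0,-3],
  [0,0,0],
], twist=[0,0,0,0,0,0,0,0], gripper=3.0)

```text
t: 12.35
tool_pos: [0.6279, -0.1773, 0.1248]
orientation: [2.298, 2.132, 0.005]
force: [0.1, -0.3, 0.2]
opening: 0.0298
gripper_force: 0.0
```

```bash
python3 - <<'E'
from h import *
import mv
from plant import robot
W=robot.read_camera("wrist");np.save("pics/w5.npy",W,allow_pickle=True);cv2.imwrite("pics/w5.png",W["frame"][...,::-1])
g=cv2.cvtColor(W["frame"],cv2.COLOR_RGB2GRAY).astype(int)
for u in(300,310,320,330,340):
    x=g[:,u];e=[(v,x[v],x[v+1]) for v in range(60,240) if (x[v]<120)!=(x[v+1]<120)];print(u,e[:4],[on(W,(u,q[0]+.5),.022).round(4) for q in e[:1]])
mv.go(.484,.215,.12,3.1416-.015,12)
E
```

```text
300 [(121, np.int64(107), np.int64(199)), (160, np.int64(128), np.int64(77)), (233, np.int64(111), np.int64(135))] [array([ 0.6218, -0.1188,  0.022 ])]
310 [(121, np.int64(112), np.int64(216))] [array([ 0.6287, -0.1193,  0.022 ])]
320 [(121, np.int64(110), np.int64(215))] [array([ 0.6356, -0.1198,  0.022 ])]
330 [(121, np.int64(113), np.int64(219)), (157, np.int64(167), np.int64(75)), (233, np.int64(91), np.int64(147))] [array([ 0.6425, -0.1204,  0.022 ])]
340 [] []
t 12.4 tcp [ 0.6267 -0.1769  0.1224] psi 1.496 tilt 0.0042 F [ 0.3  0.8 -0.2] open 0.0303 q6 -0.28
[[3.17, -1.43, 0.02], [3.33, -0.99, 0.02], [3.44, -0.53, 0.02], [3.47, -0.06, 0.02], [3.45, 0.41, 0.02], [3.36, 0.88, 0.02], [3.21, 1.33, 0.02], [3.0, 1.75, 0.02], [2.74, 2.14, 0.02], [2.42, 2.49, 0.02], [2.06, 2.8, 0.02], [1.67, 3.05, 0.02]] [-0.136, -0.136, -0.136, -0.136, -0.136, -0.136, -0.136, -0.136, -0.136, -0.136, -0.136, -0.136]
```

>>> apply_moves([
  [3.2,-1.45,0],
  [3.3,-1.0,0],
  [3.45,-0.5,0],
  [3.5,-0.05,0],
  [3.45,0.4,0],
  [3.35,0.9,0],
  [3.2,1.35,0],
  [3.0,1.75,0],
], twist=[-0.136,-0.136,-0.136,-0.136,-0.136,-0.136,-0.136,-0.136], gripper=4.0)

```text
t: 13.4
tool_pos: [0.5292, 0.0863, 0.1186]
orientation: [-0.858, -3.02, 0.001]
force: [-0.7, 1.0, 0.5]
opening: 0.0399
gripper_force: 0.0
```

>>> apply_moves([
  [2.75,2.15,0],
  [2.4,2.5,0],
  [2.05,2.8,0],
  [1.7,3.05,0],
  [0,0,0],
  [0,0,0],
], twist=[-0.136,-0.136,-0.136,-0.136,0,0])

```text
t: 14.15
tool_pos: [0.4825, 0.2156, 0.119]
orientation: [-0.023, -3.14, 0.001]
force: [0.2, -0.3, 0.5]
opening: 0.04
gripper_force: 0.0
```

```bash
python3 - <<'E'
from h import *
import mv
from plant import robot
mv.go(.484,.215,.0335,3.1416-.015,6)
T=robot.read_camera("top");np.save("pics/t5.npy",T,allow_pickle=True);W=robot.read_camera("wrist");np.save("pics/w6.npy",W,allow_pickle=True)
cv2.imwrite("pics/tw5.png",np.vstack([cv2.resize(T["frame"][160:250,275:435],(640,360),interpolation=cv2.INTER_CUBIC),W["frame"][90:320]])[:600,:,::-1])
k=cv2.cvtColor(T["frame"],cv2.COLOR_RGB2GRAY).astype(int)
for v in(185,186,207):print(v,k[v,325:430].tolist())
print([proj(T,[.6305,-.1142-.0,.022]).round(1),proj(T,[.6305,-.1195,.022]).round(1)])
E
```

```text
t 14.15 tcp [0.4825 0.2156 0.119 ] psi 3.127 tilt 0.0014 F [ 0.2 -0.3  0.5] open 0.04 q6 -1.23
[[-0.03, -0.01, 1.43], [-0.03, -0.01, 1.43], [-0.03, -0.01, 1.43], [-0.03, -0.01, 1.43], [-0.03, -0.01, 1.43], [-0.03, -0.01, 1.43]] [0.0, 0.0, 0.0, 0.0, 0.0, 0.0]
185 [32, 33, 33, 32, 32, 33, 33, 33, 33, 35, 55, 96, 137, 157, 161, 162, 162, 162, 162, 162, 162, 159, 153, 148, 147, 148, 148, 147, 146, 149, 152, 153, 154, 155, 155, 153, 151, 152, 156, 157, 158, 159, 160, 162, 163, 163, 163, 162, 161, 162, 162, 162, 162, 163, 162, 161, 162, 162, 161, 161, 162, 163, 163, 163, 161, 161, 161, 160, 160, 159, 155, 154, 156, 157, 157, 156, 155, 152, 149, 148, 151, 152, 153, 153, 154, 157, 160, 160, 160, 160, 160, 160, 160, 160, 161, 161, 168, 173, 173, 166, 144, 115, 98, 96, 95]
186 [34, 35, 34, 33, 34, 34, 34, 32, 33, 36, 56, 96, 133, 151, 156, 157, 157, 158, 159, 159, 156, 148, 134, 121, 118, 119, 121, 120, 121, 125, 128, 130, 131, 133, 134, 134, 133, 135, 139, 141, 143, 146, 151, 157, 161, 164, 163, 162, 162, 162, 162, 162, 162, 163, 162, 162, 162, 162, 161, 161, 161, 163, 163, 163, 161, 161, 160, 161, 160, 158, 154, 155, 159, 160, 160, 160, 159, 157, 153, 154, 158, 159, 159, 160, 160, 161, 161, 161, 161, 161, 161, 160, 160, 161, 161, 162, 167, 172, 174, 167, 145, 115, 97, 95, 96]
207 [35, 35, 34, 35, 34, 35, 35, 35, 34, 34, 35, 34, 34, 34, 34, 33, 34, 35, 33, 34, 34, 34, 34, 32, 34, 34, 34, 33, 35, 33, 33, 34, 33, 34, 34, 33, 34, 34, 34, 34, 38, 64, 106, 141, 158, 163, 163, 163, 162, 163, 164, 165, 164, 163, 161, 160, 160, 160, 161, 159, 156, 156, 160, 161, 161, 161, 161, 161, 162, 162, 161, 162, 161, 160, 160, 160, 159, 156, 156, 159, 161, 160, 161, 161, 161, 162, 162, 162, 162, 161, 161, 161, 161, 160, 159, 167, 175, 176, 169, 150, 121, 99, 93, 92, 92]
[array([335.3, 181.4]), array([337.3, 181.4])]
```

View pics/tw5.png

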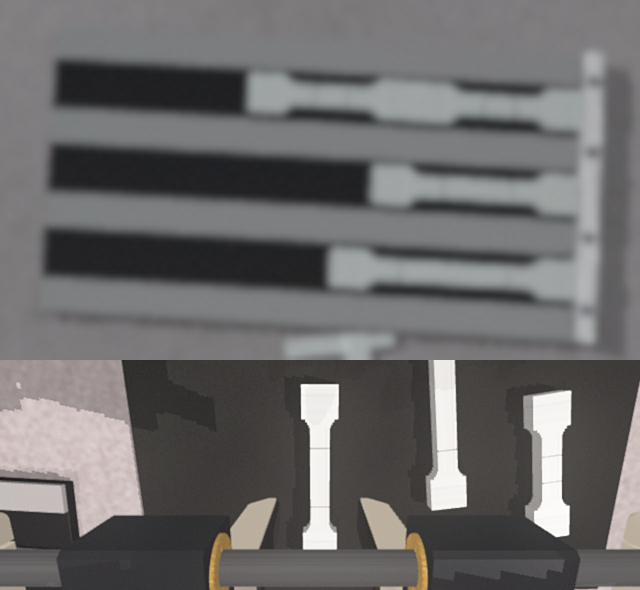

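Top crop: the short row's joint at about (375–455,100) is closed, with no gap, and the bar is straight in its groove. Wrist crop: the medium bar is centred between the fingers at (319,450).

>>> apply_moves([
  [-0.1,0,2],
  [-0.1,0,2],
  [-0.05,0,2],
  [0,0,1.5],
  [0,0,1.05],
  [0,0,0],
  [0,0,0],
], twist=[0,0,0,0,0,0,0])

```text
t: 15.12
tool_pos: [0.4859, 0.2162, 0.035]
orientation: [0.022, 3.141, 0.0]
force: [0.7, -0.9, 0.3]
opening: 0.0397
gripper_force: 0.0
```

>>> apply_moves([
  [0,0,0],
  [0,0,0],
  [0,0,0],
  [0,0,0],
  [0,0,0],
  [0,0,-1],
  [0,0,-1.5],
  [0,0,-2],
], twist=[0,0,0,0,0,0,0,0], gripper=0, squeeze=25)

```text
t: 16.12
tool_pos: [0.4851, 0.2159, 0.0802]
orientation: [-0.022, -3.141, 0.0]
force: [0.0, 0.3, -1.4]
opening: 0.0136
gripper_force: 25.0
```

```bash
python3 mv.py .572 -.111 .088 1.497 12
```

```text
t 16.12 tcp [0.4851 0.2159 0.0802] psi 3.128 tilt 0.0007 F [ 0.   0.3 -1.4] open 0.0136 q6 -1.23
[[-0.76, -2.71, -0.07], [-1.12, -2.59, -0.07], [-1.46, -2.41, -0.07], [-1.78, -2.19, -0.07], [-2.06, -1.93, -0.07], [-2.3, -1.63, -0.07], [-2.5, -1.31, -0.07], [-2.65, -0.96, -0.07], [-2.76, -0.59, -0.07], [-2.81, -0.21, -0.07], [-2.81, 0.17, -0.07], [-2.76, 0.55, -0.07]] [0.136, 0.136, 0.136, 0.136, 0.136, 0.136, 0.136, 0.136, 0.136, 0.136, 0.136, 0.136]
```

>>> apply_moves([
  [-0.75,-2.75,-0.1],
  [-1.1,-2.6,-0.1],
  [-1.5,-2.45,-0.1],
  [-1.8,-2.2,-0.1],
  [-2.1,-1.95,-0.1],
  [-2.35,-1.65,-0.1],
  [-2.55,-1.3,-0.1],
  [-2.7,-0.95,-0.1],
], twist=[0.136,0.136,0.136,0.136,0.136,0.136,0.136,0.136])

```text
t: 17.12
tool_pos: [0.5451, -0.0056, 0.0885]
orientation: [1.65, 2.672, 0.001]
force: [-0.2, 0.2, -2.3]
opening: 0.0136
gripper_force: 25.0
```

>>> apply_moves([
  [-2.8,-0.6,0],
  [-2.9,-0.2,0],
  [-2.9,0.2,0],
  [-2.9,0.6,0],
  [0,0,0],
  [0,0,0],
], twist=[0.136,0.136,0.136,0.136,0,0])

```text
t: 17.88
tool_pos: [0.5748, -0.1167, 0.0878]
orientation: [-2.302, -2.138, -0.0]
force: [0.3, 0.7, -2.6]
opening: 0.0135
gripper_force: 25.0
```

```bash
cat > chk.py <<'E'
import sys
from h import *
import mv
from plant import robot
base,x,y,z,L=map(float,sys.argv[1:6])
mv.go(x,y,z,1.497,4)
s=robot.read_state();W=robot.read_camera("wrist");np.save("pics/last.npy",W,allow_pickle=True)
P=groove(W,range(5,130,4),lambda y:base+.0745*(y+.0741))
if len(P)>4:
    k,i=np.polyfit(P[:,1]+.0741,P[:,0],1);print("groove by wrist: slope",k.round(4),"x@-.0741",i.round(4),len(P))
g=cv2.cvtColor(W["frame"],cv2.COLOR_RGB2GRAY);zt=s["tool_pos"][2]-.0185
for v in range(110,200,15):
    c=318
    if g[v,c]<190:continue
    a=c
    while g[v,a]>=190:a-=1
    b=c
    while g[v,b]>=190:b+=1
    A,B=on(W,(a+.5,v),zt),on(W,(b-.5,v),zt);m=(A+B)/2
    M=mv.Ro.from_rotvec(s["orientation"]).as_matrix();t=(m[1]-s["tool_pos"][1])
    print(v,a,b,"mid",m.round(4),"w",np.linalg.norm(A-B).round(4),"axis x by tcp",round(s["tool_pos"][0]+t*M[0,0]/M[1,0],4))
x=g[:,318].astype(int);e=[v for v in range(30,200) if x[v]<130<=x[v+1] and x[v+2:v+10].min()>190];print("end row",e[:2],[on(W,(318,v+.5),zt).round(4) for v in e[:1]],"by tcp",round(s["tool_pos"][1]+L/2*M[1,0],4))
E
python3 chk.py .5762 .573 -.117 .044 .135
```

```text
t 17.88 tcp [ 0.5748 -0.1167  0.0878] psi 1.497 tilt 0.0004 F [ 0.3  0.7 -2.6] open 0.0135 q6 -0.21
[[-0.01, -0.04, 1.09], [-0.01, -0.04, 1.09], [-0.01, -0.04, 1.09], [-0.01, -0.04, 1.09]] [0.0, 0.0, 0.0, 0.0]
groove by wrist: slope 0.075 x@-.0741 0.5777 24
110 288 381 mid [ 0.5883 -0.0519  0.0693] w 0.0416 axis x by tcp 0.5796
125 289 380 mid [ 0.5879 -0.0585  0.0693] w 0.0411 axis x by tcp 0.5791
140 289 379 mid [ 0.5873 -0.0653  0.0693] w 0.0411 axis x by tcp 0.5786
155 289 379 mid [ 0.5869 -0.0722  0.0693] w 0.0415 axis x by tcp 0.5781
170 299 336 mid [ 0.5787 -0.0787  0.0693] w 0.017 axis x by tcp 0.5776
185 303 333 mid [ 0.5784 -0.0859  0.0693] w 0.0138 axis x by tcp 0.577
end row [108] [array([ 0.5809, -0.0507,  0.0693])] by tcp -0.0494
```

>>> apply_moves([
  [0,-0.1,1.2],
  [0,-0.1,1.2],
  [0,0,1.0],
  [0,0,0.6],
  [0,0,0.3],
  [0,0,0.1],
  [0,0,0],
  [0,0,0],
], twist=[0,0,0,0,0,0,0,0], squeeze=15)

```text
t: 18.92
tool_pos: [0.5732, -0.117, 0.0438]
orientation: [2.303, 2.136, 0.001]
force: [0.6, 0.5, -2.1]
opening: 0.0139
gripper_force: 15.0
```

>>> apply_moves([
  [0,0,0.1],
  [0,0,0.05],
  [0,0,0.05],
  [0,0,0],
], twist=[0,0,0,0], squeeze=8)

```text
t: 19.42
tool_pos: [0.5729, -0.1169, 0.0416]
orientation: [-2.303, -2.137, 0.0]
force: [-2.0, 0.7, 2.0]
opening: 0.0134
gripper_force: 8.0
```

>>> apply_moves([
  [-0.2,0,0],
  [-0.2,0,0],
  [-0.2,0,0],
  [-0.2,0,0],
  [-0.1,0,0],
  [-0.1,0,0],
  [0,0,0],
], twist=[0,0,0,0,0,0,0])

```text
t: 20.3
tool_pos: [0.5723, -0.1269, 0.0416]
orientation: [2.303, 2.136, 0.0]
force: [-0.4, 3.0, 4.2]
opening: 0.014
gripper_force: 8.0
```

>>> apply_moves([
  [-0.1,0,0],
  [-0.1,0,0],
  [-0.1,0,0],
  [0,0,0],
], twist=[0,0,0,0])

```text
t: 20.8
tool_pos: [0.5721, -0.1298, 0.0416]
orientation: [2.303, 2.136, 0.001]
force: [-0.2, 4.4, 4.7]
opening: 0.0136
gripper_force: 8.0
```

>>> apply_moves([
  [-0.1,0,0],
  [-0.1,0,0],
  [0,0,0],
], twist=[0,0,0])

```text
t: 21.18
tool_pos: [0.572, -0.1315, 0.0416]
orientation: [-2.303, -2.137, -0.001]
force: [0.5, 5.4, 4.9]
opening: 0.0137
gripper_force: 8.0
```

>>> apply_moves([
  [-0.1,0,0],
  [-0.1,0,0],
  [0,0,0],
], twist=[0,0,0])

```text
t: 21.55
tool_pos: [0.5719, -0.1323, 0.0414]
orientation: [-2.302, -2.136, -0.003]
force: [0.9, 9.8, 4.9]
opening: 0.0137
gripper_force: 8.0
```

>>> apply_moves([
  [0,0,0],
  [0,0,0],
  [0,0,0],
  [0,0,-0.5],
  [0,0,-1.5],
  [0,0,-3],
  [0,0,-3],
  [0,0,0],
], twist=[0,0,0,0,0,0,0,0], gripper=3.0)

```text
t: 22.55
tool_pos: [0.5741, -0.1347, 0.1259]
orientation: [2.298, 2.132, 0.005]
force: [1.0, 1.1, -0.2]
opening: 0.0302
gripper_force: 0.0
```

```bash
python3 mv.py .430 .306 .12 3.248 16
```

```text
t 22.55 tcp [ 0.5741 -0.1347  0.1259] psi 1.496 tilt 0.0072 F [ 1.   1.1 -0.2] open 0.0302 q6 -0.24
[[2.68, -1.1, 0.04], [2.78, -0.81, 0.04], [2.85, -0.5, 0.04], [2.89, -0.18, 0.04], [2.89, 0.14, 0.04], [2.86, 0.45, 0.04], [2.8, 0.76, 0.04], [2.7, 1.06, 0.04], [2.56, 1.35, 0.04], [2.4, 1.62, 0.04], [2.21, 1.88, 0.04], [1.99, 2.11, 0.04], [1.75, 2.31, 0.04], [1.49, 2.49, 0.04], [1.2, 2.64, 0.04], [0.91, 2.75, 0.04]] [-0.11, -0.11, -0.11, -0.11, -0.11, -0.11, -0.11, -0.11, -0.11, -0.11, -0.11, -0.11, -0.11, -0.11, -0.11, -0.11]
```

>>> apply_moves([
  [2.7,-1.1,0],
  [2.8,-0.8,0],
  [2.85,-0.5,0],
  [2.9,-0.2,0],
  [2.9,0.15,0],
  [2.85,0.45,0],
  [2.8,0.75,0],
  [2.7,1.05,0],
], twist=[-0.11,-0.11,-0.11,-0.11,-0.11,-0.11,-0.11,-0.11], gripper=4.0)

```text
t: 23.55
tool_pos: [0.4981, 0.0875, 0.1207]
orientation: [-1.168, -2.915, 0.001]
force: [0.2, 0.4, 0.5]
opening: 0.04
gripper_force: 0.0
```

>>> apply_moves([
  [2.55,1.35,0],
  [2.4,1.6,0],
  [2.2,1.9,0],
  [2.0,2.1,0],
  [1.75,2.3,0],
  [1.5,2.5,0],
  [1.2,2.65,0],
  [0.9,2.75,0],
], twist=[-0.11,-0.11,-0.11,-0.11,-0.11,-0.11,-0.11,-0.1])

```text
t: 24.55
tool_pos: [0.4249, 0.3073, 0.1207]
orientation: [0.169, -3.136, 0.001]
force: [0.4, 0.2, 0.0]
opening: 0.0403
gripper_force: 0.0
```

>>> apply_moves([
  [0,0,0],
  [0,0,0],
], twist=[0,0])

```text
t: 24.8
tool_pos: [0.4256, 0.306, 0.1209]
orientation: [0.162, -3.137, 0.001]
force: [-1.3, 0.6, -0.9]
opening: 0.0399
gripper_force: 0.0
```

```bash
cat > pk.py <<'E'
import sys
from h import *
import mv
from plant import robot
L,x,y,psi=map(float,sys.argv[1:5])
s=robot.read_state();W=robot.read_camera("wrist");np.save("pics/last.npy",W,allow_pickle=True);cv2.imwrite("pics/last.png",W["frame"][...,::-1])
g=cv2.cvtColor(W["frame"],cv2.COLOR_RGB2GRAY)
m=np.zeros_like(g);m[20:240,265:375]=255;b=((g>175)&(m>0)).astype(np.uint8)
n,lab,st,ce=cv2.connectedComponentsWithStats(b);i=1+np.argmax(st[1:,4]);q=lab==i
P=[]
for v in range(20,240,4):
    u=np.nonzero(q[v])[0]
    if len(u)>15 and u.min()>266 and u.max()<373:P.append(on(W,(u.mean(),v),.015))
P=np.array(P);k,c=np.polyfit(P[:,0],P[:,1],1)
v0=np.nonzero(q.sum(1)>10)[0][0];E=on(W,(np.nonzero(q[v0+4])[0].mean(),v0-.5),.015)
C=E[:2]+L/2*np.array([np.cos(np.arctan(k)),np.sin(np.arctan(k))])
print("yaw",round(np.arctan(k),3),"near end",E.round(4),"row",v0,"centre by end",C.round(4),"y of axis at x",round(k*x+c,4))
mv.go(x,y,.0335,psi,5)
E
python3 pk.py .16 .430 .306 3.248
```

```text
Traceback (most recent call last):
  File "pk.py", line 14, in <module>
    P=np.array(P);k,c=np.polyfit(P[:,0],P[:,1],1)
                                 ~^^^^^
IndexError: too many indices for array: array is 1-dimensional, but 2 were indexed
```

```bash
python3 - <<'E'
import cv2,numpy as np
g=cv2.cvtColor(cv2.imread("pics/last.png"),cv2.COLOR_BGR2GRAY)
for v in range(5,245,20):print(v,g[v,250:390:4].tolist())
E
```

```text
5 [235, 234, 233, 237, 231, 229, 230, 234, 235, 235, 225, 227, 226, 229, 227, 224, 223, 224, 222, 223, 222, 223, 222, 223, 224, 228, 225, 224, 216, 218, 220, 223, 227, 223, 223]
25 [235, 240, 235, 232, 231, 231, 229, 234, 236, 228, 224, 227, 227, 227, 225, 223, 223, 220, 218, 224, 223, 224, 230, 227, 223, 222, 226, 223, 227, 230, 226, 223, 221, 221, 223]
45 [243, 190, 236, 233, 232, 236, 228, 235, 236, 232, 227, 227, 227, 224, 219, 222, 222, 221, 223, 224, 222, 222, 231, 221, 224, 223, 222, 222, 228, 223, 222, 220, 218, 223, 227]
65 [82, 82, 83, 82, 84, 85, 85, 84, 82, 82, 81, 81, 84, 82, 84, 83, 82, 85, 85, 83, 86, 83, 86, 85, 83, 86, 86, 85, 87, 85, 83, 83, 88, 85, 83]
85 [78, 80, 82, 81, 81, 84, 81, 83, 81, 79, 80, 80, 81, 82, 82, 84, 83, 85, 87, 83, 87, 86, 83, 88, 82, 84, 83, 84, 79, 85, 84, 82, 80, 81, 84]
105 [76, 77, 78, 81, 80, 80, 82, 81, 77, 74, 72, 69, 255, 254, 254, 254, 254, 254, 254, 254, 254, 254, 84, 84, 84, 83, 86, 83, 82, 82, 79, 79, 80, 79, 76]
125 [78, 78, 80, 80, 80, 81, 83, 84, 79, 77, 76, 75, 255, 254, 254, 254, 253, 253, 253, 253, 253, 244, 88, 90, 89, 89, 87, 85, 87, 83, 85, 83, 81, 82, 81]
145 [75, 80, 79, 83, 80, 83, 84, 88, 91, 88, 86, 80, 81, 80, 255, 254, 254, 253, 252, 194, 91, 88, 94, 90, 88, 90, 89, 86, 86, 83, 82, 80, 83, 79, 79]
165 [76, 76, 81, 78, 83, 83, 83, 86, 84, 88, 76, 78, 80, 85, 205, 251, 251, 250, 248, 191, 91, 92, 94, 92, 90, 89, 89, 86, 85, 85, 84, 83, 82, 79, 83]
185 [78, 77, 80, 79, 82, 81, 85, 86, 86, 89, 85, 80, 82, 80, 170, 254, 254, 254, 253, 210, 90, 94, 92, 91, 92, 90, 90, 88, 87, 86, 86, 85, 84, 83, 84]
205 [84, 81, 81, 80, 80, 84, 83, 87, 84, 87, 90, 77, 79, 80, 129, 254, 254, 254, 253, 209, 90, 92, 94, 91, 91, 92, 91, 91, 91, 91, 89, 88, 89, 74, 75]
225 [82, 81, 83, 81, 82, 84, 83, 88, 88, 88, 89, 80, 78, 81, 100, 254, 254, 254, 253, 213, 91, 92, 92, 93, 91, 92, 91, 91, 88, 87, 87, 90, 89, 77, 76]
```

```bash
sed -i 's/i=1+np.argmax(st\[1:,4\]);/i=lab[200,318];/' pk.py; python3 pk.py .16 .430 .306 3.248
```

```text
yaw 0.108 near end [0.3522 0.2951 0.015 ] row 99 centre by end [0.4317 0.3037] y of axis at x 0.3035
t 24.9 tcp [0.4259 0.3058 0.1211] psi -3.039 tilt 0.0005 F [-0.1 -0.1 -0.1] open 0.0401 q6 -1.15
[[-0.08, -0.0, 1.75], [-0.08, -0.0, 1.75], [-0.08, -0.0, 1.75], [-0.08, -0.0, 1.75], [-0.08, -0.0, 1.75]] [-0.001, -0.001, -0.001, -0.001, -0.001]
```

>>> apply_moves([
  [-0.2,-0.1,2],
  [-0.2,-0.05,2],
  [-0.1,0,2],
  [0,0,1.6],
  [0,0,1.1],
  [0,0,0],
  [0,0,0],
], twist=[0,0,0,0,0,0,0])

```text
t: 25.78
tool_pos: [0.4313, 0.3059, 0.035]
orientation: [-0.163, 3.137, 0.001]
force: [0.1, 1.5, -0.7]
opening: 0.0399
gripper_force: 0.0
```

>>> apply_moves([
  [0,0,0],
  [0,0,0],
  [0,0,0],
  [0,0,0],
  [0,0,0],
  [0,0,-1],
  [0,0,-1.5],
  [0,0,-2],
], twist=[0,0,0,0,0,0,0,0], gripper=0, squeeze=25)

```text
t: 26.78
tool_pos: [0.4305, 0.3055, 0.0801]
orientation: [0.164, -3.137, 0.001]
force: [0.6, 0.1, -2.6]
opening: 0.0135
gripper_force: 25.0
```

```bash
python3 mv.py .5195 -.077 .088 1.497 16
```

```text
t 26.77 tcp [0.4305 0.3055 0.0801] psi -3.037 tilt 0.0008 F [ 0.6  0.1 -2.6] open 0.0135 q6 -1.16
[[-0.3, -2.44, -0.05], [-0.57, -2.39, -0.05], [-0.83, -2.31, -0.05], [-1.07, -2.21, -0.05], [-1.31, -2.08, -0.05], [-1.53, -1.92, -0.05], [-1.73, -1.74, -0.05], [-1.91, -1.55, -0.05], [-2.06, -1.33, -0.05], [-2.2, -1.1, -0.05], [-2.3, -0.85, -0.05], [-2.38, -0.59, -0.05], [-2.43, -0.33, -0.05], [-2.45, -0.06, -0.05], [-2.45, 0.21, -0.05], [-2.41, 0.47, -0.05]] [0.109, 0.109, 0.109, 0.109, 0.109, 0.109, 0.109, 0.109, 0.109, 0.109, 0.109, 0.109, 0.109, 0.109, 0.109, 0.109]
```

>>> apply_moves([
  [-0.3,-2.45,-0.1],
  [-0.55,-2.4,-0.1],
  [-0.85,-2.3,-0.1],
  [-1.05,-2.2,-0.1],
  [-1.3,-2.1,-0.1],
  [-1.55,-1.9,-0.1],
  [-1.75,-1.75,-0.1],
  [-1.9,-1.55,-0.1],
], twist=[0.109,0.109,0.109,0.109,0.109,0.109,0.109,0.109])

```text
t: 27.78
tool_pos: [0.476, 0.1134, 0.0884]
orientation: [1.182, 2.91, 0.001]
force: [-0.0, -0.4, -2.2]
opening: 0.0136
gripper_force: 25.0
```

>>> apply_moves([
  [-2.05,-1.35,0],
  [-2.2,-1.1,0],
  [-2.3,-0.85,0],
  [-2.4,-0.6,0],
  [-2.45,-0.3,0],
  [-2.45,-0.05,0],
  [-2.45,0.2,0],
  [-2.4,0.45,0],
], twist=[0.109,0.109,0.109,0.109,0.109,0.109,0.109,0.109])

```text
t: 28.78
tool_pos: [0.5211, -0.0781, 0.0884]
orientation: [2.3, 2.139, 0.001]
force: [-0.2, 0.4, -2.9]
opening: 0.0136
gripper_force: 25.0
```

>>> apply_moves([
  [0,0,0],
  [0,0,0],
], twist=[0,0])

```text
t: 29.02
tool_pos: [0.5206, -0.0768, 0.0877]
orientation: [-2.295, -2.145, -0.0]
force: [1.3, -0.6, -2.6]
opening: 0.0135
gripper_force: 25.0
```

```bash
python3 chk.py .5198 .5196 -.077 .044 .16
```

```text
t 29.02 tcp [ 0.5206 -0.0768  0.0877] psi 1.503 tilt 0.0003 F [ 1.3 -0.6 -2.6] open 0.0135 q6 -0.18
[[-0.01, -0.03, 1.09], [-0.01, -0.03, 1.09], [-0.01, -0.03, 1.09], [-0.01, -0.03, 1.09]] [0.002, 0.002, 0.002, 0.002]
groove by wrist: slope 0.0719 x@-.0741 0.5216 5
110 288 383 mid [ 0.5342 -0.0119  0.0692] w 0.0425 axis x by tcp 0.525
125 288 382 mid [ 0.5336 -0.0185  0.0692] w 0.0425 axis x by tcp 0.5246
140 298 337 mid [ 0.5252 -0.0248  0.0692] w 0.0175 axis x by tcp 0.5242
155 302 333 mid [ 0.5247 -0.0317  0.0692] w 0.014 axis x by tcp 0.5237
170 302 333 mid [ 0.5243 -0.0387  0.0692] w 0.0141 axis x by tcp 0.5232
185 303 333 mid [ 0.524  -0.046   0.0692] w 0.0138 axis x by tcp 0.5227
end row [79] [array([0.5272, 0.0017, 0.0692])] by tcp 0.003
```

>>> apply_moves([
  [0,-0.1,1.2],
  [0,0,1.2],
  [0,0,1.0],
  [0,0,0.6],
  [0,0,0.3],
  [0,0,0.1],
  [0,0,0],
  [0,0,0],
], twist=[0.006,0,0,0,0,0,0,0], squeeze=15)

```text
t: 30.08
tool_pos: [0.52, -0.0772, 0.0437]
orientation: [2.303, 2.136, 0.001]
force: [-0.7, -0.2, -1.8]
opening: 0.0134
gripper_force: 15.0
```

>>> apply_moves([
  [0,0,0.1],
  [0,0,0.05],
  [0,0,0.05],
  [0,0,0],
], twist=[0,0,0,0], squeeze=8)

```text
t: 30.58
tool_pos: [0.5197, -0.0771, 0.0416]
orientation: [-2.303, -2.137, 0.0]
force: [-2.6, 1.3, 1.3]
opening: 0.0137
gripper_force: 8.0
```

>>> apply_moves([
  [-0.2,0,0],
  [-0.2,0,0],
  [-0.2,0,0],
  [-0.2,0,0],
  [-0.1,0,0],
  [0,0,0],
], twist=[0,0,0,0,0,0])

```text
t: 31.32
tool_pos: [0.5193, -0.0863, 0.0416]
orientation: [2.303, 2.136, 0.0]
force: [1.0, 2.8, 3.2]
opening: 0.0138
gripper_force: 8.0
```

>>> apply_moves([
  [-0.1,0,0],
  [-0.1,0,0],
  [-0.1,0,0],
  [0,0,0],
], twist=[0,0,0,0])

```text
t: 31.82
tool_pos: [0.519, -0.0891, 0.0416]
orientation: [2.303, 2.136, 0.001]
force: [0.6, 4.6, 4.4]
opening: 0.014
gripper_force: 8.0
```

>>> apply_moves([
  [-0.1,0,0],
  [-0.1,0,0],
  [0,0,0],
], twist=[0,0,0])

```text
t: 32.2
tool_pos: [0.5189, -0.0901, 0.0415]
orientation: [-2.302, -2.136, -0.002]
force: [0.7, 8.9, 6.1]
opening: 0.0138
gripper_force: 8.0
```

>>> apply_moves([
  [-0.1,0,0],
  [0,0,0],
], twist=[0,0])

```text
t: 32.45
tool_pos: [0.5189, -0.0908, 0.0414]
orientation: [-2.302, -2.136, -0.003]
force: [1.7, 9.9, 5.2]
opening: 0.0138
gripper_force: 8.0
```

>>> apply_moves([
  [0,0,0],
  [0,0,0],
  [0,0,0],
  [0,0,-0.5],
  [0,0,-1.5],
  [0,0,-3],
  [0,0,-3],
  [0,0,0],
], twist=[0,0,0,0,0,0,0,0], gripper=3.0)

```text
t: 33.45
tool_pos: [0.5211, -0.0928, 0.1255]
orientation: [2.299, 2.133, 0.006]
force: [0.9, 0.7, -0.2]
opening: 0.03
gripper_force: 0.0
```

```bash
python3 mv.py .475 .387 .12 3.283 16
```

```text
t 33.45 tcp [ 0.5211 -0.0928  0.1255] psi 1.496 tilt 0.0069 F [ 0.9  0.7 -0.2] open 0.03 q6 -0.2
[[2.97, -0.51, 0.03], [3.01, -0.18, 0.03], [3.01, 0.16, 0.03], [2.97, 0.49, 0.03], [2.9, 0.82, 0.03], [2.79, 1.14, 0.03], [2.64, 1.44, 0.03], [2.47, 1.73, 0.03], [2.26, 1.99, 0.03], [2.02, 2.23, 0.03], [1.76, 2.44, 0.03], [1.48, 2.63, 0.03], [1.18, 2.77, 0.03], [0.86, 2.89, 0.03], [0.53, 2.97, 0.03], [0.2, 3.01, 0.03]] [-0.112, -0.112, -0.112, -0.112, -0.112, -0.112, -0.112, -0.112, -0.112, -0.112, -0.112, -0.112, -0.112, -0.112, -0.112, -0.112]
```

>>> apply_moves([
  [3.0,-0.5,0],
  [3.0,-0.2,0],
  [3.0,0.15,0],
  [3.0,0.5,0],
  [2.9,0.8,0],
  [2.8,1.15,0],
  [2.65,1.45,0],
  [2.45,1.75,0],
], twist=[-0.112,-0.112,-0.112,-0.112,-0.112,-0.112,-0.112,-0.112], gripper=4.0)

```text
t: 34.45
tool_pos: [0.4946, 0.1493, 0.1207]
orientation: [-1.145, -2.925, 0.001]
force: [-0.4, -0.8, -0.1]
opening: 0.0396
gripper_force: 0.0
```

>>> apply_moves([
  [2.25,2.0,0],
  [2.0,2.25,0],
  [1.75,2.45,0],
  [1.5,2.65,0],
  [1.2,2.75,0],
  [0.85,2.9,0],
  [0.55,2.95,0],
  [0.2,3.0,0],
], twist=[-0.112,-0.112,-0.112,-0.112,-0.112,-0.112,-0.112,-0.112])

```text
t: 35.45
tool_pos: [0.4709, 0.3889, 0.1205]
orientation: [0.235, -3.132, 0.001]
force: [0.2, -1.0, -0.1]
opening: 0.0401
gripper_force: 0.0
```

>>> apply_moves([
  [0,0,0],
  [0,0,0],
], twist=[0,0])

```text
t: 35.7
tool_pos: [0.4712, 0.3876, 0.1206]
orientation: [0.227, -3.132, 0.002]
force: [-0.4, 0.0, -0.5]
opening: 0.0398
gripper_force: 0.0
```

```bash
python3 pk.py .11 .480 .387 3.283; python3 - <<'E'
from h import *
from plant import robot
T=robot.read_camera("top");np.save("pics/t7.npy",T,allow_pickle=True)
k=cv2.cvtColor(T["frame"],cv2.COLOR_RGB2GRAY).astype(int)
for n,v in(("c",183),("b",205),("a",226)):
    r=k[v];e=[i+(90-r[i])/(r[i+1]-r[i]) for i in range(288,360) if r[i]<90<=r[i+1]];print(n,e,[on(T,(u,v),.022).round(4) for u in e[:1]])
E
```

```text
yaw 0.145 near end [0.4273 0.3772 0.015 ] row 142 centre by end [0.4817 0.3851] y of axis at x 0.3849
t 35.75 tcp [0.4714 0.3873 0.1208] psi -2.997 tilt 0.0011 F [ 0.6 -0.3  0.7] open 0.0399 q6 -1.11
[[-0.17, -0.03, 1.75], [-0.17, -0.03, 1.75], [-0.17, -0.03, 1.75], [-0.17, -0.03, 1.75], [-0.17, -0.03, 1.75]] [0.001, 0.001, 0.001, 0.001, 0.001]
c [np.float64(335.86046511627904)] [array([ 0.6262, -0.1156,  0.022 ])]
b [np.float64(315.6279069767442)] [array([ 0.569 , -0.0611,  0.022 ])]
a [np.float64(295.24444444444447)] [array([ 0.5149, -0.0068,  0.022 ])]
```

>>> apply_moves([
  [-0.4,-0.1,2],
  [-0.3,-0.1,2],
  [-0.2,0,2],
  [0,0,1.6],
  [0,0,1.1],
  [0,0,0],
  [0,0,0],
], twist=[0,0,0,0,0,0,0])

```text
t: 36.67
tool_pos: [0.4811, 0.388, 0.035]
orientation: [-0.23, 3.132, 0.001]
force: [-0.2, -0.7, 0.6]
opening: 0.0402
gripper_force: 0.0
```

>>> apply_moves([
  [0,0,0],
  [0,0,0],
  [0,0,0],
  [0,0,0],
  [0,0,0],
  [0,0,-1],
  [0,0,-1.5],
  [0,0,-2],
], twist=[0,0,0,0,0,0,0,0], gripper=0, squeeze=25)

```text
t: 37.67
tool_pos: [0.4805, 0.3875, 0.0804]
orientation: [0.229, -3.133, 0.0]
force: [0.1, -0.5, -3.0]
opening: 0.0138
gripper_force: 25.0
```

```bash
python3 mv.py .634 -.050 .088 1.497 16
```

```text
t 37.67 tcp [0.4805 0.3875 0.0804] psi -2.995 tilt 0.0005 F [ 0.1 -0.5 -3. ] open 0.0138 q6 -1.12
[[-0.55, -2.84, -0.05], [-0.86, -2.77, -0.05], [-1.17, -2.65, -0.05], [-1.46, -2.5, -0.05], [-1.73, -2.33, -0.05], [-1.98, -2.12, -0.05], [-2.2, -1.88, -0.05], [-2.4, -1.63, -0.05], [-2.56, -1.35, -0.05], [-2.7, -1.05, -0.05], [-2.8, -0.75, -0.05], [-2.87, -0.43, -0.05], [-2.9, -0.11, -0.05], [-2.89, 0.22, -0.05], [-2.85, 0.54, -0.05], [-2.77, 0.85, -0.05]] [0.112, 0.112, 0.112, 0.112, 0.112, 0.112, 0.112, 0.112, 0.112, 0.112, 0.112, 0.112, 0.112, 0.112, 0.112, 0.112]
```

>>> apply_moves([
  [-0.55,-2.85,-0.1],
  [-0.85,-2.75,-0.1],
  [-1.15,-2.65,-0.1],
  [-1.45,-2.5,-0.1],
  [-1.75,-2.35,-0.1],
  [-2.0,-2.1,-0.1],
  [-2.2,-1.9,-0.1],
  [-2.4,-1.65,-0.1],
], twist=[0.112,0.112,0.112,0.112,0.112,0.112,0.112,0.112])

```text
t: 38.67
tool_pos: [0.5581, 0.1677, 0.0891]
orientation: [1.155, 2.92, 0.002]
force: [0.7, 0.7, -1.6]
opening: 0.0136
gripper_force: 25.0
```

>>> apply_moves([
  [-2.55,-1.35,0],
  [-2.7,-1.05,0],
  [-2.8,-0.75,0],
  [-2.85,-0.45,0],
  [-2.9,-0.1,0],
  [-2.9,0.2,0],
  [-2.85,0.55,0],
  [-2.75,0.85,0],
], twist=[0.112,0.112,0.112,0.112,0.112,0.112,0.112,0.112])

```text
t: 39.67
tool_pos: [0.6342, -0.0512, 0.0891]
orientation: [2.306, 2.131, 0.002]
force: [-1.0, 0.4, -0.9]
opening: 0.0135
gripper_force: 25.0
```

>>> apply_moves([
  [0,0,0],
  [0,0,0],
], twist=[0,0])

```text
t: 39.92
tool_pos: [0.6334, -0.0498, 0.0882]
orientation: [2.302, 2.138, 0.001]
force: [0.9, -0.0, -1.9]
opening: 0.0134
gripper_force: 25.0
```

```bash
python3 chk.py .6325 .634 -.050 .044 .11
```

```text
t 39.92 tcp [ 0.6334 -0.0498  0.0882] psi 1.497 tilt 0.0007 F [ 0.9 -0.  -1.9] open 0.0134 q6 -0.09
[[-0.0, 0.01, 1.1], [-0.0, 0.01, 1.1], [-0.0, 0.01, 1.1], [-0.0, 0.01, 1.1]] [0.0, 0.0, 0.0, 0.0]
140 289 346 mid [0.6384 0.0022 0.0697] w 0.0259 axis x by tcp 0.6373
155 289 346 mid [ 0.6379 -0.0047  0.0697] w 0.0261 axis x by tcp 0.6368
170 289 345 mid [ 0.6371 -0.0117  0.0697] w 0.0259 axis x by tcp 0.6363
185 290 345 mid [ 0.6368 -0.019   0.0697] w 0.0257 axis x by tcp 0.6357
end row [135] [array([0.6387, 0.0042, 0.0697])] by tcp 0.005
```

>>> apply_moves([
  [0,0.1,1.2],
  [0,0,1.2],
  [0,0,1.0],
  [0,0,0.6],
  [0,0,0.3],
  [0,0,0.1],
  [0,0,0],
  [0,0,0],
], twist=[0,0,0,0,0,0,0,0], squeeze=15)

```text
t: 40.98
tool_pos: [0.6346, -0.0504, 0.0438]
orientation: [2.303, 2.136, 0.001]
force: [0.1, 0.2, -2.2]
opening: 0.0136
gripper_force: 15.0
```

>>> apply_moves([
  [0,0,0.1],
  [0,0,0.05],
  [0,0,0.05],
  [0,0,0.05],
  [0,0,0],
], twist=[0,0,0,0,0], squeeze=8)

```text
t: 41.6
tool_pos: [0.6344, -0.0503, 0.0417]
orientation: [2.303, 2.137, -0.0]
force: [-4.6, 0.3, 6.6]
opening: 0.0138
gripper_force: 8.0
```

>>> apply_moves([
  [0,0,-0.05],
  [-0.2,0,0],
  [-0.2,0,0],
  [-0.2,0,0],
  [-0.2,0,0],
  [-0.1,0,0],
  [-0.1,0,0],
  [0,0,0],
], twist=[0,0,0,0,0,0,0,0])

```text
t: 42.6
tool_pos: [0.6339, -0.0603, 0.0416]
orientation: [2.303, 2.136, 0.001]
force: [0.3, 4.0, 4.6]
opening: 0.0141
gripper_force: 8.0
```

>>> apply_moves([
  [-0.1,0,0],
  [-0.1,0,0],
  [-0.1,0,0],
  [0,0,0],
], twist=[0,0,0,0])

```text
t: 43.1
tool_pos: [0.6336, -0.0632, 0.0416]
orientation: [2.303, 2.136, 0.001]
force: [1.0, 4.9, 5.4]
opening: 0.014
gripper_force: 8.0
```

>>> apply_moves([
  [-0.1,0,0],
  [-0.1,0,0],
  [0,0,0],
], twist=[0,0,0])

```text
t: 43.48
tool_pos: [0.6336, -0.0637, 0.0416]
orientation: [-2.302, -2.136, -0.003]
force: [1.6, 10.2, 6.9]
opening: 0.014
gripper_force: 8.0
```

>>> apply_moves([
  [-0.1,0,0],
  [0,0,0],
], twist=[0,0])

```text
t: 43.72
tool_pos: [0.6335, -0.0644, 0.0415]
orientation: [-2.302, -2.136, -0.003]
force: [1.6, 10.1, 4.7]
opening: 0.0141
gripper_force: 8.0
```

>>> apply_moves([
  [0,0,0],
  [0,0,0],
  [0,0,0],
  [0,0,-0.5],
  [0,0,-1.5],
  [0,0,-3],
  [0,0,-3],
  [0,0,-3],
], twist=[0,0,0,0,0,0,0,0], gripper=3.0)

```text
t: 44.72
tool_pos: [0.6335, -0.0663, 0.1538]
orientation: [2.302, 2.136, 0.001]
force: [0.4, -0.1, 0.4]
opening: 0.0301
gripper_force: 0.0
```

>>> apply_moves([
  [4,-1,-1],
  [4,-1.5,-1],
  [4,-1.5,-1],
  [4,-1.5,-1],
  [4,-1.5,0],
  [4,-1.5,0],
  [0,0,0],
  [0,0,0],
], twist=[0,0,0,0,0,0,0,0])

```text
t: 45.72
tool_pos: [0.5667, 0.1792, 0.1923]
orientation: [2.302, 2.136, 0.001]
force: [0.6, -0.1, 0.3]
opening: 0.0297
gripper_force: 0.0
```

```bash
python3 - <<'E'
from h import *
from plant import robot
s=robot.read_state();print(s["t"],s["tool_pos"].round(3) if hasattr(s["tool_pos"],"round") else s["tool_pos"])
T=robot.read_camera("top");np.save("pics/t8.npy",T,allow_pickle=True)
cv2.imwrite("pics/t8.png",cv2.resize(T["frame"][110:310,110:440,::-1],(792,480),interpolation=cv2.INTER_CUBIC))
k=cv2.cvtColor(T["frame"],cv2.COLOR_RGB2GRAY).astype(int)
for n,v in(("c",181),("b",205),("a",226)):
    r=k[v];e=[i+(90-r[i])/(r[i+1]-r[i]) for i in range(288,424) if r[i]<90<=r[i+1]];print(n,np.round(e,2),[on(T,(u,v),.022).round(4) for u in e[:1]])
E
```

```text
45.725 [0.567 0.179 0.192]
c [294.31 410.  ] [array([ 0.6337, -0.006 ,  0.022 ])]
b [315.67] [array([ 0.569 , -0.0613,  0.022 ])]
a [295.78] [array([ 0.5148, -0.0083,  0.022 ])]
```

View pics/t8.png

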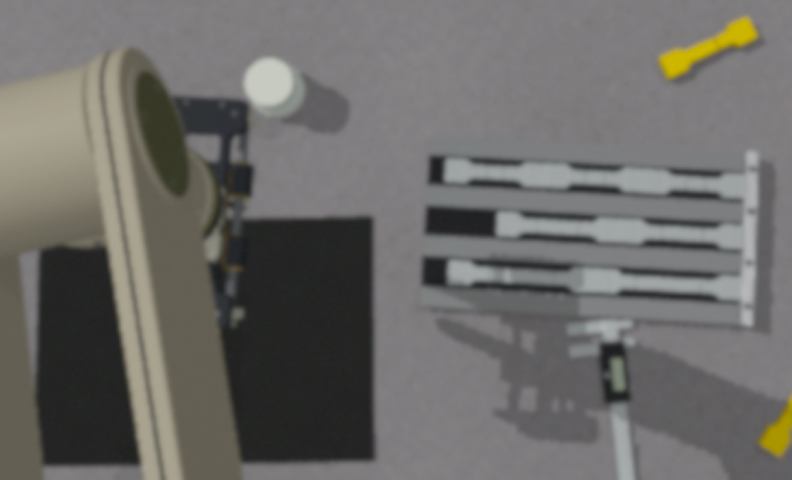

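The rows are closed at crop (440–745, 170–185), (495–745, 220–235) and (445–745, 270–290). All four bars lie straight in their grooves with no dark gaps. The mat is empty apart from what the arm hides, and the caliper and jar have not moved. I'm handing the job in.

```bash
python3 -c "
from plant import robot
print(robot.close_job())"
```

```text
the job is handed in; nothing more can be done
None
```

I laid the four loose bars in their matching grooves, slid each up against the last bar in its row with contact forces around 10 N, and handed the job in at about 46 s. The final top view shows all three rows closed; the hand-in gave no verdict.

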